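# Packing pile of wooden offcuts

### The arm

A 7-joint arm with a two-finger parallel gripper is mounted at the origin on the work surface. World frame = base frame: x ahead of the robot, y to its left, z up, the work surface at z = 0. Lengths are in m, angles in rad, forces in N, time in s.
With the tool pointing down it reaches from about 0.425 to 0.925 m from the base axis. Payload 6.8 kg.
Tool frame: the origin (TCP) lies at the very end of the fingers, on their centre line; the grasp point (between the pads) lies 19 mm behind it (r.grip_depth is the distance from the TCP to the grasp point, in m); z points along the fingers, y is the direction in which the jaws open and shut (so a half turn about z gives the same grasp; the last joint's range is limited). The gripper opens to 85 mm and grips with 20 to 120 N. Pads are 22 mm wide; open, the fingers measure 114 mm over their backs; the gripper's body (76 mm by 85 mm) begins 54 mm behind the grasp point. The pads swing forward as they close: fully open they stand 13 mm farther back than shut.
Start: joints at [-0.108, 0.477, 0.022, 1.555, -0.011, 1.109, -0.083], TCP at [0.675, 0, 0.231] pointing down, gripper open.
Joint ranges: [-2.96, 2.96], [-0.34, 2.1], [-1.41, 1.46], [0.24, 2.44], [-1.37, 4.51], [0.17, 1.92], [-2.96, 2.96]. Speed limits (rad/s): [2.39, 2.39, 3.14, 3.14, 3.14, 3.14, 3.14].

### API

Orientations are given as a rotation vector (axis times angle).
In Python, from bench import status, eyes, workorder, spotter, r gives the robot as it stands.
- The arm moves only by the tool drive_tool, never from a script. Its argument "commands" is a list of rows, each an object of numbers: "rx", "ry", "rz": the turn, a rotation vector about the world's x, y, z normalised to -1 to 1, where 1 is 8 degrees; "tx", "ty", "tz": the shift along the world's x, y, z normalised to -1 to 1, where 1 is 20 mm; "grip": the closure, from -1 (fully open) to 1 (shut). A call has 1 to 10 rows; each row shifts and turns the commanded pose from where the row before left it; what a row does not reach is not made up. A row lasts 1/8 s, in which the tool goes at most 62.5 mm and 10.7 degrees, less where a joint would pass 70% of its speed; a pose out of reach is approached as far as the arm can. A call with a number of a shift or a turn outside -1 to 1 is refused whole. A call with a gripper value outside its range is refused whole. The fingers move at their own pace and stop on an object; "grip_force" is the grip in N (left out, the last holds). Time passes only in rows, so rows that do not move let the fingers close. It gives the time, the measured TCP pose, the force and the opening at its end, in the units of the state.
- status.get_obs(): the state, without advancing time (a new reading comes with each control period).
- eyes.grab_frame(name): name is "scene" or "side" or "wrist"; returns a dict with "frame" (480x640x3 uint8, blue, green, red), "range_z" (480x640 float32, m along the optical axis (not along the pixel's ray), 0 where there is no reading), "fx", "fy", "cx", "cy" (pixels), "dist_coeffs" ([k1, k2, p1, p2, k3] as OpenCV has them; the pictures are not rectified), "T" (4x4, takes a point from camera to world coordinates); the wrist camera has in their place "T_tool_cam" (4x4, takes a point from camera to tool coordinates, whose origin is the TCP and whose axes are the flange's). Camera axes: x right, y down, z forward; pixel columns grow to the right and rows downward; lengths in m; the calibration is good to about 2 mm. A picture is of the moment at which its call begins: read the wrist's pose just before it.
- workorder.hand_in(): hands the job in, once; it reports no verdict.
Trained networks look in the newest picture that a camera, given by its name, has taken for a name from the list of things; names that differ only in an ending like _2 or _b are one class to them, and where a whole thing is asked for, a point or a joint stands for the part that bears it (a point fixed in the world has none). Each returns a list of dicts, best first, with "confidence" (0 to 1); they miss things now and then, are a little off and sometimes report something else, mostly with a low value. They report only what shows in the picture. A call takes as long as a camera call. They do not tell look-alikes from the thing itself.
- spotter.boxes_of(camera, target): "position" ([column, row] as shares, 0 to 1, of the picture: columns of its width, rows of its height, amid what is visible of it).
- spotter.masks_of(camera, target): "mask" (480x640 bool, what is visible of it) and "position" ([column, row] as shares, 0 to 1, of the picture: columns of its width, rows of its height, amid what is visible of it).
The state is a dict: "clock": time; "joints": joint angles; "qvel": joint speeds; "tau": joint torques, N m; "tcp_pos": TCP position; "orientation": TCP orientation; "contact_force": force on the tool from outside, world axes, zero at the start; "moment": the same for the moment, N m; "grip_width": finger opening in m.
Only numpy, scipy, OpenCV 4.12 (cv2) and the standard library are available. Lean on these libraries where they do the work, as an engineer would, in place of code of your own. Each camera call takes 0.05 s, during which the arm holds its last target.

### The job

Make up a level packing pile on the small steel plate from the three wooden offcuts: lay the long wedge flat on the middle of the plate, lengthwise along it; set the short wedge squarely and centrally on top, turned the opposite way so that its thick end lies over the long wedge's thin end and the top comes level; then stand the stepped block on top on its flat underside, step upward, with its balance point over the middle of the pile. Leave the pile standing freely and the bearing housing, the parts bin and the oil bottle where they are.

Things in the scene. Friction and masses are not known exactly. Their poses are not given: they have to be found in the camera images.
- long_wedge: longer of two brown wooden wedges, 120 mm long (x), 58 wide (y), about 0.19 kg. Flat underside; top falls evenly from 50 mm thick at -x to 26 at +x (38 at the middle, 1 in 5). Sides upright and parallel; ends sawn 10 mm askew in plan, -x end shorter at +y, +x end at -y. Origin: centre of the underside; z square to it, into the piece. Starts underside down on tray_a, any yaw.
- long_wedge_thick (a point): point on the centreline of the long wedge's underside, 50 mm from its origin towards the thick end (-x)
- short_wedge: shorter of two brown wooden wedges, 100 mm long (x), 52 wide (y), about 0.13 kg. Flat underside; top falls evenly from 45 mm thick at -x to 25 at +x (35 at the middle, 1 in 5 like the long one). Sides upright and parallel; ends sawn 8 mm askew likewise. Origin: centre of the underside; z square to it, into the piece. Starts underside down on tray_b, any yaw.
- short_wedge_thick (a point): point on the centreline of the short wedge's underside, 42 mm from its origin towards the thick end (-x)
- stepped_block: brown wooden stepped block, 50 mm wide (y), about 0.15 kg, flat underside from x = -65 to +45 mm. It is 26 mm high from x = -65 to 0 (flat top); then a tall part, 55 mm high at x = 0 falling to 47 at x = +45. Origin: on the underside right below the centre of mass (balance point), at the step; z up. Starts upright on the bench.
- plate: fixed dark steel plate flat on the bench, 160 mm (x) by 90 mm (y), 6 mm thick; origin: centre of its underside at bench height, so its top is 6 mm up
- tray_a: fixed yellow plastic tray lined with black rubber, sloping 30 degrees, low edge to -x at yaw 0. Board 180 mm up the slope, 160 wide; origin: centre of its upper face, 60 mm above the bench; x up the slope, y level, z square to the board. A 4 mm lip closes the low edge; the rubber stops pieces sliding. Carries the long wedge.
- tray_b: fixed yellow plastic tray lined with black rubber, sloping 30 degrees, low edge to -x at yaw 0. Board 180 mm up the slope, 160 wide; origin: centre of its upper face, 60 mm above the bench; x up the slope, y level, z square to the board. A 4 mm lip closes the low edge; the rubber stops pieces sliding. Carries the short wedge.
- bearing_housing: bystander: grey cast pillow-block bearing housing, foot 120 mm (x) by 40 mm (y), 76 mm high, 0.9 kg, loose on the bench; origin: centre of its underside
- parts_bin: bystander: yellow open bin with steel rollers, 130 mm (x) by 110 mm (y) by 70 mm high, loose; origin: centre of its underside
- oil_bottle: bystander: white bottle with black cap, 60 mm diameter, 160 mm high, loose; origin: centre of its underside
Not all that is in view belongs to the job. Leave any blue, red or yellow look-alike of the stepped_block alone.

How it is judged:
By the outcome, as a careful person would: the job done as asked, in the order asked, and still so for the second after the job is handed in, with the robot touching nothing.
It also fails if it takes over 72 s, if anything falls off the work surface, if the arm or the gripper's body presses on something with over 40 N, if the wrist force passes 120 N, or if a joint passes its speed limit or range.

## Working session

There is one attempt and no reset: what is moved stays moved. The work goes in short steps, Python scripts to look and compute and a tool call to move; the robot and the scene stay as the last step left them, time stands still between calls to the robot, and variables do not carry over. Pictures are saved under pics/ and viewed, and the job is handed in when it is done.

Besides the shell and the picture viewer there is one more tool, called after "Request:" by a JSON object that holds its "method" and its "body". drive_tool: Moves the arm, as the interface text tells. Scaled input: -1 to 1 covers 20 mm each way for a shift and 8 degrees each way for a turn. Its arguments: {"type":"object","properties":{"commands":{"type":"array","items":{"type":"object","properties":{"rx":{"type":"number"},"ry":{"type":"number"},"rz":{"type":"number"},"tx":{"type":"number"},"ty":{"type":"number"},"tz":{"type":"number"},"grip":{"type":"number"}}}},"grip_force":{"type":"number"}},"required":["commands"]}

```bash
ls; mkdir -p pics; cat > h.py <<'E'
import numpy as np,cv2
from bench import status, eyes, workorder, spotter, r
from scipy.spatial.transform import Rotation as R
def grab(n):
    o=status.get_obs(); f=eyes.grab_frame(n)
    if 'T' not in f or f.get('T') is None:
        T=np.eye(4);T[:3,:3]=R.from_rotvec(o['orientation']).as_matrix();T[:3,3]=o['tcp_pos']
        f['T']=T@np.array(f['T_tool_cam'])
    return f
def cloud(f):
    K=np.array([[f['fx'],0,f['cx']],[0,f['fy'],f['cy']],[0,0,1.]])
    v,u=np.mgrid[0:480,0:640]
    p=cv2.undistortPoints(np.stack([u.ravel(),v.ravel()],1).astype(np.float64)[:,None],K,np.array(f['dist_coeffs'],float))[:,0]
    z=f['range_z'].ravel()
    P=np.stack([p[:,0]*z,p[:,1]*z,z],1)
    T=np.array(f['T']);W=P@T[:3,:3].T+T[:3,3]; W[z<=0]=np.nan
    return W.reshape(480,640,3)
E
python3 - <<'E'
from h import *
o=status.get_obs();print({k:np.round(v,3) for k,v in o.items()})
for n in ['scene','side','wrist']:
    f=grab(n);cv2.imwrite(f'pics/{n}0.png',f['frame']);np.savez(f'{n}0.npz',W=cloud(f),frame=f['frame'],T=f['T'])
    print(n,np.round(f['T'],3).tolist())
    for t in ['long_wedge','short_wedge','stepped_block','plate','tray_a','bearing_housing','parts_bin','oil_bottle','long_wedge_thick','short_wedge_thick']:
        print(t,[(np.round(np.array(d['position'])*[640,480]).astype(int).tolist(),round(d['confidence'],2)) for d in spotter.boxes_of(n,t)])
E
```

```text
pics
{'clock': np.float64(0.0), 'joints': array([-0.108,  0.478,  0.022,  1.556, -0.011,  1.109, -0.083]), 'qvel': array([ 0.   ,  0.001,  0.   , -0.   ,  0.   ,  0.   ,  0.001]), 'tau': array([-1.0000e-03, -5.9644e+01,  1.6080e+00, -2.8119e+01,  1.2000e-02,
        9.0000e-03,  0.0000e+00]), 'tcp_pos': array([ 0.674, -0.   ,  0.23 ]), 'orientation': array([-2.221e+00, -2.221e+00,  2.000e-03]), 'contact_force': array([-0.009,  0.05 , -0.193]), 'moment': array([ 0.073,  0.029, -0.019]), 'grip_width': np.float64(0.086)}
scene [[0.742, 0.392, -0.544, 1.096], [0.67, -0.45, 0.59, -0.652], [-0.013, -0.802, -0.597, 0.739], [0.0, 0.0, 0.0, 1.0]]
long_wedge [([342, 257], 0.71)]
short_wedge [([341, 254], 0.23)]
stepped_block [([130, 308], 0.92), ([190, 266], 0.91), ([264, 242], 0.6), ([248, 286], 0.56)]
plate [([211, 342], 0.67)]
tray_a [([354, 278], 0.85), ([390, 201], 0.7)]
bearing_housing [([344, 219], 0.8)]
parts_bin [([329, 359], 0.56)]
oil_bottle [([460, 236], 0.67)]
long_wedge_thick [([340, 258], 0.98)]
short_wedge_thick [([340, 257], 0.74), ([392, 188], 0.57)]
side [[-0.89, -0.263, 0.3
[... 235 characters left out ...]
, ([457, 192], 0.87)]
plate [([377, 193], 0.56)]
tray_a [([201, 367], 0.73)]
bearing_housing [([308, 305], 0.61)]
parts_bin [([284, 182], 0.88)]
oil_bottle [([149, 269], 0.68), ([286, 222], 0.35)]
long_wedge_thick [([288, 219], 0.98)]
short_wedge_thick [([216, 360], 0.85)]
wrist [[1.0, 0.0, 0.0, 0.675], [0.0, -0.946, -0.323, 0.083], [-0.0, 0.323, -0.946, 0.374], [0.0, 0.0, 0.0, 1.0]]
long_wedge [([210, 213], 0.96)]
short_wedge []
stepped_block [([126, 329], 0.96), ([35, 234], 0.87), ([22, 363], 0.82)]
plate [([230, 403], 0.65)]
tray_a [([263, 169], 0.77)]
bearing_housing [([74, 36], 0.91)]
parts_bin [([358, 370], 0.63)]
oil_bottle []
long_wedge_thick [([214, 215], 0.77)]
short_wedge_thick []
```

View pics/scene0.png

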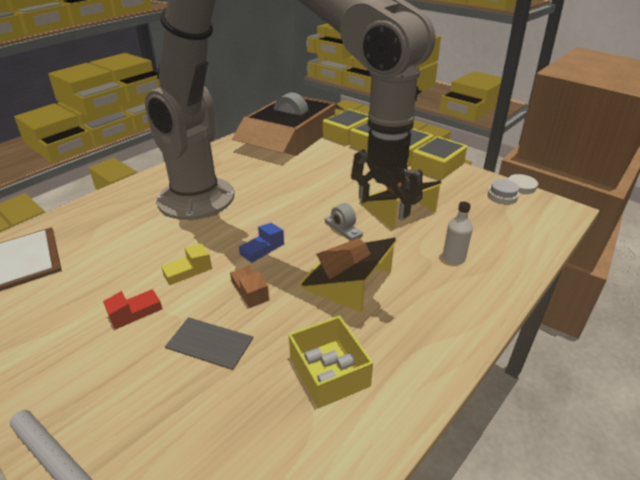

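View pics/side0.png

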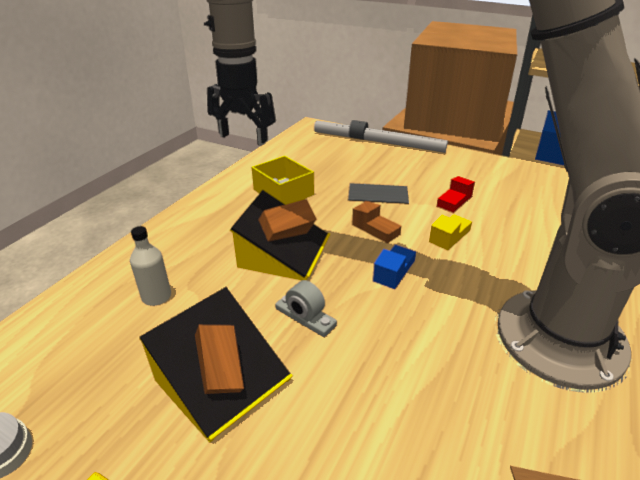

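View pics/wrist0.png

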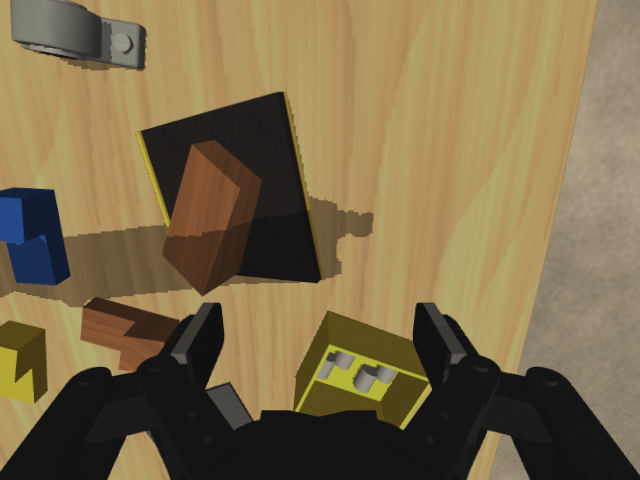

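Brown stepped block is at scene (248,286) / side (374,224) / wrist (126,329). Look-alikes are red at scene (130,308), yellow at (190,266) and blue at (264,242). The long wedge is at scene (342,257) on the nearer tray, and the short wedge is at side (217,356) on the tray below the gripper.

```bash
cat > fit.py <<'E'
from h import *
from scipy.optimize import least_squares
def prism(L,w,t0,t1,sk):
    # halfspaces n.x<=d for wedge
    H=[]
    def add(n,p): n=np.array(n,float);n/=np.linalg.norm(n);H.append((*n,n@np.array(p,float)))
    add([0,0,-1],[0,0,0]);add([0,1,0],[0,w/2,0]);add([0,-1,0],[0,-w/2,0])
    s=(t0-t1)/L; add([s,0,1],[0,0,(t0+t1)/2])
    a=sk/w # end x = L/2 - sk/2 + a*y
    add([1,-a,0],[L/2-sk/2,0,0]);add([-1,a,0],[-L/2+sk/2,0,0])
    return np.array(H)
LONG=prism(.120,.058,.050,.026,.010);SHORT=prism(.100,.052,.045,.025,.008)
def box(x0,x1,w,z1,sl=0):
    H=[]
    def add(n,p): n=np.array(n,float);n/=np.linalg.norm(n);H.append((*n,n@np.array(p,float)))
    add([0,0,-1],[0,0,0]);add([0,1,0],[0,w/2,0]);add([0,-1,0],[0,-w/2,0]);add([sl,0,1],[x0,0,z1]);add([1,0,0],[x1,0,0]);add([-1,0,0],[x0,0,0])
    return np.array(H)
BLOCK=[box(-.065,0,.05,.026),box(0,.045,.05,.055,8/45)]
PLATE=[box(-.08,.08,.09,.006)]
def sd(Hs,P):
    ds=[]
    for H in (Hs if isinstance(Hs,list) else [Hs]):
        m=P@H[:,:3].T-H[:,3]
        k=m.max(1); out=np.linalg.norm(np.maximum(m,0),axis=1)
        ds.append(np.where(k>0,out,k))
    return np.min(ds,0)
def fitpose(Hs,P,M0,inits,free6=False):
    """M0: 4x4 support frame; pose = M0*(x,y,0,yaw). inits list (x,y,yaw)"""
    best=None
    if len(P)>1500: P=P[np.random.default_rng(0).choice(len(P),1500,False)]
    Q=(P-M0[:3,3])@M0[:3,:3]
    def res(p):
        q=Q-np.array([p[0],p[1],p[3] if len(p)>3 else 0])
        if len(p)>4: q=q@R.from_rotvec([p[4],p[5],0]).as_matrix()
        c,s=np.cos(p[2]),np.sin(p[2])
        q=q@np.array([[c,-s,0],[s,c,0],[0,0,1]])
        return sd(Hs,q)
    for i in inits:
        i=np.r_[i,np.zeros(3 if free6 else 1)]
        r_=least_squares(res,i,loss='soft_l1',f_scale=.002,x_scale=np.r_[.01,.01,.1,.01,[.1]*(2 if free6 else 0)])
        if best is None or r_.cost<best.cost: best=r_
    e=res(best.x)
    return best.x,best.cost,np.sqrt(np.mean(np.clip(e,-.01,.01)**2)),best
def brown(fr):
    h=cv2.cvtColor(fr,cv2.COLOR_BGR2HSV)
    return (h[...,0]<=14)&(h[...,1]>90)&(h[...,2]>40)
E
python3 - <<'E'
from fit import *
for n,pts in [('scene',[(342,257),(248,286),(211,342),(330,270)]),('side',[(288,222),(217,356),(374,224),(377,193),(201,400)]),('wrist',[(210,213),(126,329),(230,403),(270,200)])]:
    d=np.load(n+'0.npz')
    hsv=cv2.cvtColor(d['frame'],cv2.COLOR_BGR2HSV)
    for p in pts: print(n,p,np.round(d['W'][p[1],p[0]],3),hsv[p[1],p[0]])
    W=d['W'];z=W[...,2];m=np.abs(z)<.01; print('bench z med',np.nanmedian(z[m]),np.nanstd(z[m]))
    b=brown(d['frame'])&(W[...,2]>.008)&(W[...,2]<.2)&(W[...,0]>.3)&(W[...,0]<1)&(np.abs(W[...,1])<.5)
    cc,l,s,c=cv2.connectedComponentsWithStats(b.astype(np.uint8))
    for i in range(1,cc):
        if s[i,4]>150: print(n,'brown',s[i],np.round(np.nanmedian(W[l==i],0),3))
E
```

```text
scene (342, 257) [ 0.593 -0.022  0.094] [ 14 139  92]
scene (248, 286) [ 0.467 -0.192  0.049] [ 13 142 156]
scene (211, 342) [ 0.498 -0.327  0.004] [20 24 96]
scene (330, 270) [ 0.587 -0.056  0.075] [ 13 140  93]
bench z med -0.0009059457468951204 0.00216124535448321
scene brown [ 318  238   53   41 1154] [ 0.592 -0.016  0.09 ]
scene brown [231 266  37  40 898] [ 0.464 -0.178  0.036]
scene brown [108 292  54  35 875] [ 0.316 -0.401  0.025]
side (288, 222) [0.566 0.018 0.088] [ 13 191 172]
side (217, 356) [0.475 0.373 0.086] [ 13 190 160]
side (374, 224) [ 0.436 -0.15   0.024] [ 13 189 163]
side (377, 193) [ 0.495 -0.321  0.005] [30 12 88]
side (201, 400) [0.477 0.421 0.037] [12 35 36]
bench z med -0.0006948683720963134 0.001686813776940538
side brown [437 176  25  33 335] [ 0.313 -0.37   0.025]
side brown [ 258  200   58   42 1654] [0.571 0.013 0.088]
side brown [ 353  202   48   39 1008] [ 0.443 -0.152  0.025]
side brown [ 195  324   50   70 2834] [0.473 0.373 0.081]
wrist (210, 213) [0.584 0.011 0.102] [ 12 157 125]
wrist (126, 329) [ 0.438 -0.156  0.026] [ 12 155 122]
wrist (230, 403) [ 0.55  -0.291  0.006] [26 24 73]
wrist (270, 200) [0.633 0.02  0.09 ] [15 46 33]
bench z med 0.00030216240672273353 0.0012129926280274198
wrist brown [  162   140   100   155 10081] [0.583 0.007 0.095]
wrist brown [  81  300   96   71 3906] [ 0.445 -0.154  0.027]
```

```bash
python3 - <<'E'
from fit import *
import itertools
def frame_from(n,x0):
    n=n/np.linalg.norm(n); n=n if n[2]>0 else -n
    yaw=np.arctan2(-n[1],-n[0]) # upslope dir horizontally
    x=np.array([np.cos(yaw),np.sin(yaw),0]);x=x-n*(x@n);x/=np.linalg.norm(x)
    M=np.eye(4);M[:3,:3]=np.stack([x,np.cross(n,x),n],1);M[:3,3]=x0;return M
out={}
for name,cam,c,Hs in [('long','wrist',(.583,.007),LONG),('long','side',(.571,.013),LONG),('long','scene',(.592,-.016),LONG),('short','side',(.473,.373),SHORT)]:
    d=np.load(cam+'0.npz');W=d['W'];fr=d['frame'];hsv=cv2.cvtColor(fr,cv2.COLOR_BGR2HSV)
    near=(np.hypot(W[...,0]-c[0],W[...,1]-c[1])<.15)&(W[...,2]>.015)&(W[...,2]<.14)
    dark=near&(hsv[...,2]<50)&~brown(fr)
    dark=cv2.erode(dark.astype(np.uint8),np.ones((5,5)))>0
    P=W[dark]
    # ransac-ish plane
    rng=np.random.default_rng(0);best=0
    for k in range(300):
        a,b,e=P[rng.choice(len(P),3,False)];n=np.cross(b-a,e-a);l=np.linalg.norm(n)
        if l<1e-6: continue
        n/=l;i=np.abs((P-a)@n)<.003
        if i.sum()>best:best=i.sum();bi=i
    P=P[bi];m=P.mean(0);n=np.linalg.svd(P-m,full_matrices=False)[2][2]; n*=np.sign(n[2])
    M=frame_from(n,m)
    print(name,cam,len(P),'tilt',np.degrees(np.arccos(n[2])),'yaw',np.degrees(np.arctan2(M[1,0],M[0,0])),'plane z@c',m[2]-(n[0]*(c[0]-m[0])+n[1]*(c[1]-m[1]))/n[2])
    b=near&brown(fr);cc,l,s,_=cv2.connectedComponentsWithStats(b.astype(np.uint8));l=l==1+np.argmax(s[1:,4])
    l=cv2.erode(l.astype(np.uint8),np.ones((3,3)))>0
    B=W[l];q=(np.median(B,0)-m)@M[:3,:3]
    # fix tilt exactly 30
    yaw=np.arctan2(M[1,0],M[0,0]);M30=M.copy();M30[:3,:3]=R.from_euler('ZY',[yaw,-np.radians(30)]).as_matrix()
    for y in np.arange(0,360,90):
        p,cost,rms,_=fitpose(Hs,B,M30,[(q[0],q[1],np.radians(y+k)) for k in (0,45)])
        T=M30.copy();T[:3,3]=M30[:3,:3]@[p[0],p[1],p[3]]+M30[:3,3];T[:3,:3]=M30[:3,:3]@R.from_euler('z',p[2]).as_matrix()
        print('  ',y,'yaw',np.degrees(p[2]).round(2)%360,'h',p[3].round(4),'cost',cost,'rms',rms,'pos',T[:3,3].round(4),'xaxis',T[:3,0].round(3))
E
```

```text
long wrist 11541 tilt 29.897305511958198 yaw 10.904585858264442 plane z@c 0.06007864247947576
   0 yaw 56.52 h 0.0002 cost 0.0001624289735260365 rms 0.00047451822153704766 pos [0.5876 0.0029 0.0624] xaxis [0.311 0.909 0.276]
   90 yaw 56.52 h 0.0002 cost 0.00016242972111186888 rms 0.0004745200853551819 pos [0.5876 0.0029 0.0624] xaxis [0.311 0.909 0.276]
   180 yaw 236.08 h 0.0043 cost 0.012054758684568671 rms 0.005918430544304807 pos [0.5851 0.0006 0.0655] xaxis [-0.318 -0.906 -0.279]
   270 yaw 236.08 h 0.0043 cost 0.01205475868429244 rms 0.005918430631917713 pos [0.5851 0.0006 0.0655] xaxis [-0.318 -0.906 -0.279]
long side 1623 tilt 30.40152459319239 yaw 11.211050432403429 plane z@c 0.05111124567995177
   0 yaw 56.55 h 0.0001 cost 0.0011630859534118606 rms 0.0014105165439326935 pos [0.5892 0.0031 0.0605] xaxis [0.306 0.911 0.276]
   90 yaw 56.55 h 0.0001 cost 0.0011630859534111598 rms 0.0014105165280488654 pos [0.5892 0.0031 0.0605] xaxis [0.306 0.911 0.276]
   180 yaw 235.71 h 0.0046 cost 0.010983974431997183 rms 0.005835240638634726 pos [0.5866 0.001  0.064 ] xaxis [-0.318 -0.905 -0.282]
   270 yaw 235.71 h 0.0046 cost 0.010983974431886756 rms 0.005835240389147763 pos [0.5866 0.001  0.064 ] xaxis [-0.318 -0.905 -0.282]Traceback (most recent call last):
  File "<stdin>", line 18, in <module>
  File "numpy/random/_generator.pyx", line 920, in numpy.random._generator.Generator.choice
ValueError: Cannot take a larger sample than population when replace is False
```

```bash
cat > meas.py <<'E'
from fit import *
def frame_from(n,x0):
    n=n/np.linalg.norm(n); n=n if n[2]>0 else -n
    yaw=np.arctan2(-n[1],-n[0])
    M=np.eye(4);M[:3,:3]=R.from_euler('ZY',[yaw,-np.radians(30)]).as_matrix();M[:3,3]=x0;return M
def component(W,fr,c,rad,zlo,zhi,mask=None):
    near=(np.hypot(W[...,0]-c[0],W[...,1]-c[1])<rad)&(W[...,2]>zlo)&(W[...,2]<zhi)
    b=near&(brown(fr) if mask is None else mask)
    cc,l,s,_=cv2.connectedComponentsWithStats(b.astype(np.uint8));l=l==1+np.argmax(s[1:,4])
    return W[cv2.erode(l.astype(np.uint8),np.ones((3,3)))>0]
def plane(P):
    rng=np.random.default_rng(0);best=0
    for k in range(300):
        a,b,e=P[rng.choice(len(P),3,False)];n=np.cross(b-a,e-a);l=np.linalg.norm(n)
        if l<1e-9: continue
        n/=l;i=np.abs((P-a)@n)<.003
        if i.sum()>best:best=i.sum();bi=i
    P=P[bi];m=P.mean(0);n=np.linalg.svd(P-m,full_matrices=False)[2][2]
    return m,n*np.sign(n[2]),len(P)
def wedge_on_tray(W,fr,c,Hs):
    hsv=cv2.cvtColor(fr,cv2.COLOR_BGR2HSV)
    near=(np.hypot(W[...,0]-c[0],W[...,1]-c[1])<.15)&(W[...,2]>.015)&(W[...,2]<.14)
    dark=cv2.erode((near&(hsv[...,2]<60)&~brown(fr)).astype(np.uint8),np.ones((5,5)))>0
    m,n,k=plane(W[dark]);M=frame_from(n,m)
    print('tray tilt',np.degrees(np.arccos(n[2])),'yaw',np.degrees(np.arctan2(M[1,0],M[0,0])),k)
    B=component(W,fr,c,.1,.015,.16)
    return fit_on(Hs,B,M)
def fit_on(Hs,B,M,both=True,verbose=True):
    q=(np.median(B,0)-M[:3,3])@M[:3,:3];R_=[]
    for y in (0,180) :
      for k in (0,60,120):
        p,cost,rms,_=fitpose(Hs,B,M,[(q[0],q[1],np.radians(y+k))])
        T=M.copy();T[:3,3]=M[:3,:3]@[p[0],p[1],p[3]]+M[:3,3];T[:3,:3]=M[:3,:3]@R.from_euler('z',p[2]).as_matrix()
        R_.append((cost,rms,p,T))
    R_.sort(key=lambda t:t[0])
    print('costs',[f'{t[0]:.5f}/{np.degrees(t[2][2])%360:.0f}' for t in R_[:4]])
    cost,rms,p,T=R_[0];print('  rms',rms.round(5),'h',p[3].round(4),'pos',T[:3,3].round(4),'x',T[:3,0].round(4),'yaw',np.degrees(np.arctan2(T[1,0],T[0,0])).round(2),'z',T[:3,2].round(3),len(B))
    return T
def block(W,fr,c): return fit_on(BLOCK,component(W,fr,c,.1,.005,.08),np.eye(4))
def platefit(W,fr,c):
    hsv=cv2.cvtColor(fr,cv2.COLOR_BGR2HSV)
    m=(hsv[...,1]<70)&(hsv[...,2]<130)
    B=component(W,fr,c,.13,-.004,.016,m)
    T=fit_on(PLATE,B,np.eye(4));
    u=B[:,:2]; rect=cv2.minAreaRect((u*1000).astype(np.float32));print('  rect',rect,'z',np.median(B[:,2]).round(4));return T
E
python3 - <<'E'
from meas import *
for cam in ['wrist','side','scene']:
    d=np.load(cam+'0.npz');W=d['W'];fr=d['frame'];print(cam)
    if cam=='side': wedge_on_tray(W,fr,(.473,.373),SHORT)
    block(W,fr,(.455,-.16))
    if cam!='wrist':platefit(W,fr,(.498,-.325))
E
```

```text
wrist
costs ['0.00031/343', '0.00031/343', '0.00031/343', '0.00553/162']
  rms 0.00066 h 0.0002 pos [ 4.449e-01 -1.688e-01  2.000e-04] x [ 0.9544 -0.2985  0.    ] yaw -17.37 z [0. 0. 1.] 3579
side
tray tilt 29.968991943261507 yaw -16.782602270522233 6120
costs ['0.00112/155', '0.00112/156', '0.00112/155', '0.00112/155']
  rms 0.00146 h 0.0002 pos [0.4883 0.3648 0.0551] x [-0.6342  0.6252 -0.4548] yaw 135.41 z [-0.479  0.144  0.866] 2551
costs ['0.00045/343', '0.00045/343', '0.00372/162', '0.00372/162']
  rms 0.00112 h -0.0017 pos [ 0.4466 -0.1669 -0.0017] x [ 0.9542 -0.2991  0.    ] yaw -17.41 z [0. 0. 1.] 862
costs ['0.00046/201', '0.00046/21', '0.00046/201', '0.00046/201']
  rms 0.00118 h -0.0017 pos [ 0.4975 -0.3196 -0.0017] x [-0.9323 -0.3616  0.    ] yaw -158.8 z [0. 0. 1.] 778
  rect ((493.9159240722656, -325.1988525390625), (150.52806091308594, 84.53800964355469), 21.429231643676758) z 0.0043
scene
costs ['0.00049/342', '0.00049/342', '0.00049/342', '0.00149/163']
  rms 0.00137 h -0.0016 pos [ 0.445  -0.1689 -0.0016] x [ 0.9535 -0.3015  0.    ] yaw -17.55 z [0. 0. 1.] 653
costs ['0.00105/202', '0.00105/201', '0.00105/21', '0.00105/21']
  rms 0.0013 h -0.0009 pos [ 0.5017 -0.3313 -0.0009] x [-0.9291 -0.3699  0.    ] yaw -158.29 z [0. 0. 1.] 2164
  rect ((495.11871337890625, -330.3706970214844), (153.1698760986328, 86.05619812011719), 21.453657150268555) z 0.005
```

Request:
{"method": "drive_tool", "body": {"commands": [{"tx": -0.6,"ty": -1},{"tx": -0.6,"ty": -1},{"tx": -0.6,"ty": -1},{"tx": -0.6,"ty": -1},{"tx": -0.6,"ty": -1},{"tx": -0.6,"ty": -1},{"tx": -0.6,"ty": -1},{"tx": -0.6,"ty": -1},{"tx": -0.6,"ty": -1},{"tx": -0.6,"ty": -1}]}}

```text
validation failed for argument at $.co...
```

Request:
{"method": "drive_tool", "body": {"commands": [{"tx": -0.6,"ty": -1},{"tx": -0.6,"ty": -1},{"tx": -0.6,"ty": -1},{"tx": -0.6,"ty": -1},{}]}}

```text
validation failed for argument at $.co...
```

```bash
python3 - <<'E'
from meas import *
o=status.get_obs();print(o['clock'],o['tcp_pos'].round(4),o['qvel'].round(3),o['joints'].round(2))
print([a for a in dir(r) if not a.startswith('__')])
f=grab('wrist');fr=f['frame'];W=cloud(f);cv2.imwrite('pics/w1.png',fr);np.savez('w1.npz',W=W,frame=fr)
platefit(W,fr,(.498,-.325)); block(W,fr,(.455,-.16))
E
```

```text
1.65 [ 0.675  -0.      0.2313] [-0.001 -0.    -0.001 -0.     0.    -0.001 -0.001] [-0.11  0.48  0.02  1.56 -0.01  1.11 -0.08]
['Unreachable', 'grip_depth']
costs ['0.00020/60', '0.00020/120', '0.00020/300', '0.00020/240']
  rms 0.0007 h 0.0 pos [ 0.549 -0.294  0.   ] x [0.5   0.866 0.   ] yaw 60.0 z [0. 0. 1.] 867
  rect ((550.2534790039062, -297.4981384277344), (33.88035202026367, 75.97904968261719), 23.28673553466797) z 0.0061
costs ['0.00030/343', '0.00030/343', '0.00030/343', '0.00542/162']
  rms 0.00065 h 0.0002 pos [ 4.440e-01 -1.685e-01  2.000e-04] x [ 0.9548 -0.2972  0.    ] yaw -17.29 z [0. 0. 1.] 3585
```

View pics/w1.png

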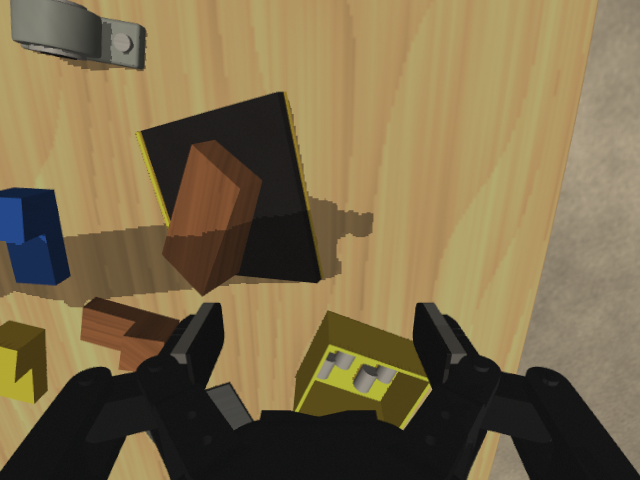

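The move call was refused, so the arm hasn't moved; I'll retry with full rows. The picture is unchanged: long wedge at (210,213), brown block at (126,329).

Request:
{"method": "drive_tool", "body": {"commands": [{"tx": -0.6,"ty": -1.0,"tz": 0.0,"rx": 0.0,"ry": 0.0,"rz": 0.0,"grip": -1.0}], "grip_force": 60}}

```text
clock: 1.82
tcp_pos: [0.6631, -0.0184, 0.2311]
orientation: [-2.217, -2.225, -0.001]
contact_force: [0.4, -0.8, 0.2]
grip_width: 0.0856
```

Request:
{"method": "drive_tool", "body": {"commands": [{"tx": -0.6,"ty": -1.0,"tz": 0.0,"rx": 0.0,"ry": 0.0,"rz": 0.0,"grip": -1.0},{"tx": -0.6,"ty": -1.0,"tz": 0.0,"rx": 0.0,"ry": 0.0,"rz": 0.0,"grip": -1.0},{"tx": -0.6,"ty": -1.0,"tz": 0.0,"rx": 0.0,"ry": 0.0,"rz": 0.0,"grip": -1.0},{"tx": -0.6,"ty": -1.0,"tz": 0.0,"rx": 0.0,"ry": 0.0,"rz": 0.0,"grip": -1.0},{"tx": -0.6,"ty": -1.0,"tz": 0.0,"rx": 0.0,"ry": 0.0,"rz": 0.0,"grip": -1.0},{"tx": -0.6,"ty": -1.0,"tz": 0.0,"rx": 0.0,"ry": 0.0,"rz": 0.0,"grip": -1.0},{"tx": -0.6,"ty": -1.0,"tz": 0.0,"rx": 0.0,"ry": 0.0,"rz": 0.0,"grip": -1.0},{"tx": -0.6,"ty": -1.0,"tz": 0.0,"rx": 0.0,"ry": 0.0,"rz": 0.0,"grip": -1.0},{"tx": -0.6,"ty": -1.0,"tz": 0.0,"rx": 0.0,"ry": 0.0,"rz": 0.0,"grip": -1.0},{"tx": -0.6,"ty": -1.0,"tz": 0.0,"rx": 0.0,"ry": 0.0,"rz": 0.0,"grip": -1.0}]}}

```text
clock: 3.08
tcp_pos: [0.5421, -0.2212, 0.2313]
orientation: [2.221, 2.221, 0.0]
contact_force: [0.4, 0.3, -0.0]
grip_width: 0.0857
```

Request:
{"method": "drive_tool", "body": {"commands": [{"tx": -1,"ty": -1},{"tx": -1,"ty": -1}]}}

```text
validation failed for argument at $.co...
```

Request:
{"method": "drive_tool", "body": {"commands": [{"tz": 0.0}]}}

```text
validation failed for argument at $.co...
```

```bash
python3 - <<'E'
from meas import *
o=status.get_obs();print(o['clock'],o['tcp_pos'].round(4),o['qvel'].round(3),o['joints'].round(2))
f=grab('wrist');fr=f['frame'];W=cloud(f);cv2.imwrite('pics/w2.png',fr);np.savez('w2.npz',W=W,frame=fr)
platefit(W,fr,(.498,-.325)); block(W,fr,(.455,-.16))
E
```

```text
3.075 [ 0.5421 -0.2212  0.2313] [ 0.249 -0.052  0.07   0.079 -0.024 -0.023  0.326] [ 0.21  0.33  0.09  1.78 -0.03  1.03  0.31]
costs ['0.00036/202', '0.00036/22', '0.00036/22', '0.00036/202']
  rms 0.00072 h 0.0002 pos [ 4.879e-01 -3.286e-01  2.000e-04] x [-0.9289 -0.3704  0.    ] yaw -158.26 z [0. 0. 1.] 7655
  rect ((492.10467529296875, -329.28314208984375), (154.71397399902344, 86.69180297851562), 21.540321350097656) z 0.0062
costs ['0.00038/342', '0.00038/342', '0.00038/341', '0.00038/341']
  rms 0.00074 h 0.0003 pos [ 4.450e-01 -1.665e-01  3.000e-04] x [ 0.9514 -0.3081  0.    ] yaw -17.94 z [0. 0. 1.] 4896
```

View pics/w2.png

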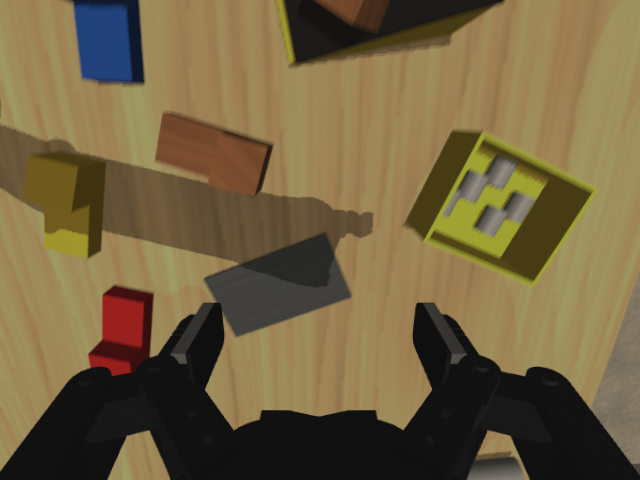

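Wrist picture: plate corners at about (205,278), (325,233), (351,296) and (237,336). The brown block is at (213,153), with red at (120,325), yellow at (65,200) and blue at (110,40). I'll measure again now the arm is at rest.

```bash
cat >> meas.py <<'E'
def plate2(f):
    W=cloud(f);fr=f['frame'];hsv=cv2.cvtColor(fr,cv2.COLOR_BGR2HSV)
    near=(np.hypot(W[...,0]-.495,W[...,1]+.328)<.12)&(W[...,2]<.012)&(W[...,2]>-.006)
    m=near&(hsv[...,1]<70)&(hsv[...,2]<130)
    cc,l,s,_=cv2.connectedComponentsWithStats(m.astype(np.uint8));l=(l==1+np.argmax(s[1:,4])).astype(np.uint8)
    v,u=np.nonzero(l)
    K=np.array([[f['fx'],0,f['cx']],[0,f['fy'],f['cy']],[0,0,1.]])
    p=cv2.undistortPoints(np.stack([u,v],1).astype(float)[:,None],K,np.array(f['dist_coeffs'],float))[:,0]
    T=f['T'];d=np.c_[p,np.ones(len(p))]@T[:3,:3].T;k=(.006-T[2,3])/d[:,2];X=T[:3,3]+d*k[:,None]
    rc=cv2.minAreaRect((X[:,:2]*1000).astype(np.float32));print('plate rect',rc);return rc
E
python3 - <<'E'
from meas import *
grab('wrist')
o=status.get_obs();print(o['clock'],o['tcp_pos'].round(4),o['qvel'].round(3))
f=grab('wrist');fr=f['frame'];W=cloud(f)
plate2(f); platefit(W,fr,(.498,-.325)); block(W,fr,(.455,-.16))
for n in('side','scene'): plate2(grab(n))
E
```

```text
3.175 [ 0.541  -0.2236  0.2314] [-0.03   0.008 -0.041 -0.014 -0.017 -0.001 -0.037]
plate rect ((493.7255554199219, -327.13385009765625), (158.91445922851562, 89.95793914794922), 21.56682014465332)
costs ['0.00034/22', '0.00034/22', '0.00034/202', '0.00034/202']
  rms 0.0007 h 0.0002 pos [ 4.963e-01 -3.244e-01  2.000e-04] x [0.9267 0.3758 0.    ] yaw 22.07 z [0. 0. 1.] 7774
  rect ((493.7232666015625, -327.1514892578125), (156.25364685058594, 87.37934112548828), 21.752704620361328) z 0.0062
costs ['0.00036/342', '0.00036/342', '0.00036/342', '0.00036/342']
  rms 0.00073 h 0.0004 pos [ 4.443e-01 -1.686e-01  4.000e-04] x [ 0.9516 -0.3074  0.    ] yaw -17.9 z [0. 0. 1.] 5260
plate rect ((492.876220703125, -322.15826416015625), (156.0931396484375, 91.33441162109375), 21.846071243286133)
plate rect ((495.7289123535156, -329.9276123046875), (158.46261596679688, 89.24085998535156), 21.292808532714844)
```

```bash
cat > plan.py <<'E'
from h import *
import sys
def cur():
    o=status.get_obs();T=np.eye(4);T[:3,:3]=R.from_rotvec(o['orientation']).as_matrix();T[:3,3]=o['tcp_pos'];return T
def seg(A,B,nmin=1):
    d=(B[:3,3]-A[:3,3])/.02; w=R.from_matrix(B[:3,:3]@A[:3,:3].T).as_rotvec()/np.radians(8)
    n=max(nmin,int(np.ceil(max(np.abs(d).max(),np.abs(w).max(),np.linalg.norm(w)/1.25)-.005)))
    v=np.r_[d,w]/n
    print(f'{n} rows: tx {v[0]:.2f} ty {v[1]:.2f} tz {v[2]:.2f} rx {v[3]:.2f} ry {v[4]:.2f} rz {v[5]:.2f}')
def grasp(Tobj,gx,h,jawdeg,lift=0):
    """tool pose gripping obj at gx, TCP h above underside, jaw near jawdeg azimuth"""
    z=-Tobj[:3,2];y=Tobj[:3,1].copy()
    if y[:2]@[np.cos(np.radians(jawdeg)),np.sin(np.radians(jawdeg))]<0:y=-y
    T=np.eye(4);T[:3,:3]=np.stack([np.cross(y,z),y,z],1);T[:3,3]=Tobj[:3,3]+Tobj[:3,0]*gx+Tobj[:3,2]*(h+lift);return T
def ob(pos,x,z):
    x=np.array(x,float);z=np.array(z,float);z/=np.linalg.norm(z);x-=z*(x@z);x/=np.linalg.norm(x)
    T=np.eye(4);T[:3,:3]=np.stack([x,np.cross(z,x),z],1);T[:3,3]=pos;return T
E
cat > tg.py <<'E'
from plan import *
nt=R.from_euler('ZY',[np.radians(10.9),-np.radians(30)]).as_matrix()[:,2]
LONG_T=ob([.5876,.0029,.0624],[.311,.909,.276],nt)
E
python3 - <<'E'
from tg import *
pre=grasp(LONG_T,-.004,.002,-19,.09);g=grasp(LONG_T,-.004,.002,-19)
print(pre.round(3),g[:3,3].round(4));seg(cur(),pre);seg(pre,g)
E
```

```text
[[ 0.311  0.814  0.491  0.541]
 [ 0.909 -0.405  0.095 -0.009]
 [ 0.276  0.417 -0.866  0.141]
 [ 0.     0.     0.     1.   ]] [ 0.5854 -0.0009  0.063 ]
11 rows: tx -0.01 ty 0.95 tz -0.41 rx 0.13 ry -0.32 rz -0.25
4 rows: tx 0.55 ty 0.11 tz -0.97 rx 0.00 ry 0.00 rz 0.00
```

Request:
{"method": "drive_tool", "body": {"commands": [{"tx": 0,"ty": 0.95,"tz": -0.41,"rx": 0.13,"ry": -0.32,"rz": -0.25,"grip": -1},{"tx": 0,"ty": 0.95,"tz": -0.41,"rx": 0.13,"ry": -0.32,"rz": -0.25,"grip": -1},{"tx": 0,"ty": 0.95,"tz": -0.41,"rx": 0.13,"ry": -0.32,"rz": -0.25,"grip": -1},{"tx": 0,"ty": 0.95,"tz": -0.41,"rx": 0.13,"ry": -0.32,"rz": -0.25,"grip": -1},{"tx": 0,"ty": 0.95,"tz": -0.41,"rx": 0.13,"ry": -0.32,"rz": -0.25,"grip": -1},{"tx": 0,"ty": 0.95,"tz": -0.41,"rx": 0.13,"ry": -0.32,"rz": -0.25,"grip": -1},{"tx": 0,"ty": 0.95,"tz": -0.41,"rx": 0.13,"ry": -0.32,"rz": -0.25,"grip": -1},{"tx": 0,"ty": 0.95,"tz": -0.41,"rx": 0.13,"ry": -0.32,"rz": -0.25,"grip": -1},{"tx": 0,"ty": 0.95,"tz": -0.41,"rx": 0.13,"ry": -0.32,"rz": -0.25,"grip": -1},{"tx": 0,"ty": 0.95,"tz": -0.41,"rx": 0.13,"ry": -0.32,"rz": -0.25,"grip": -1}]}}

```text
clock: 4.58
tcp_pos: [0.5434, -0.0279, 0.1494]
orientation: [2.367, 1.647, 0.653]
contact_force: [0.7, 0.2, 0.5]
grip_width: 0.0855
```

Request:
{"method": "drive_tool", "body": {"commands": [{"tx": 0,"ty": 0.95,"tz": -0.41,"rx": 0.13,"ry": -0.32,"rz": -0.25,"grip": -1},{"tx": 0,"ty": 0,"tz": 0,"rx": 0,"ry": 0,"rz": 0,"grip": -1}]}}

```text
clock: 4.82
tcp_pos: [0.5399, -0.0179, 0.1423]
orientation: [2.38, 1.646, 0.666]
contact_force: [-0.3, 0.2, -0.9]
grip_width: 0.0852
```

```bash
cat > L.py <<'E'
E
python3 - <<'E'
from tg import *
from meas import wedge_on_tray
from fit import LONG
import cv2
o=status.get_obs();print(o['clock'],o['joints'].round(2))
g=grasp(LONG_T,-.004,.002,-19);seg(cur(),g)
f=grab('wrist');cv2.imwrite('pics/w3.png',f['frame']);T=wedge_on_tray(cloud(f),f['frame'],(.585,.005),LONG)
g=grasp(T,-.004,.002,-19);seg(cur(),g)
E
```

```text
4.825 [-0.08  0.21  0.06  2.31 -0.67  0.18  0.26]
4 rows: tx 0.57 ty 0.21 tz -0.99 rx 0.00 ry -0.07 rz -0.06
tray tilt 30.00552351275405 yaw 10.773054336311372 29390
costs ['0.00029/57', '0.00029/57', '0.00029/56', '0.01560/225']
  rms 0.00064 h 0.0001 pos [0.5876 0.0028 0.0624] x [0.3088 0.911  0.2735] yaw 71.27 z [-0.491 -0.093  0.866] 15768
4 rows: tx 0.56 ty 0.22 tz -1.00 rx 0.00 ry -0.07 rz -0.06
```

View pics/w3.png

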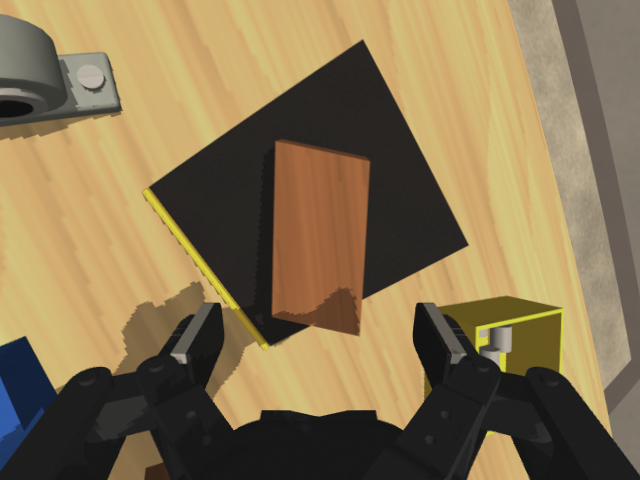

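```bash
cat >> plan.py <<'E'
def wr(T,Lt=.322,h=.30,L1=.528,L2=.4827):
    w=T[:3,3]-Lt*T[:3,2];rr=np.hypot(*w[:2]);zz=w[2]-h;d=np.hypot(rr,zz)
    a=np.arctan2(rr,zz);c=np.arccos((L1**2+d*d-L2**2)/(2*L1*d));j4=np.pi-np.arccos((L1**2+L2**2-d*d)/(2*L1*L2))
    j2=a-c;ang=j2+j4;f=np.array([np.sin(ang)*w[0]/rr,np.sin(ang)*w[1]/rr,np.cos(ang)])
    return 'r %.2f j2 %.2f j4 %.2f bend %.2f'%(rr,j2,j4,np.arccos(f@T[:3,2]))
def pitch(T,deg,about): # rotate tool about world pt 'about' along its jaw axis
    Q=T.copy();Rm=R.from_rotvec(T[:3,1]*np.radians(deg)).as_matrix();Q[:3,:3]=Rm@T[:3,:3];Q[:3,3]=about+Rm@(T[:3,3]-about);return Q
E
python3 - <<'E'
from tg import *
print('cur',wr(cur()))
for b in range(-40,41,10):
    g=grasp(LONG_T,-.004,.002,-19);c=g[:3,3]-g[:3,2]*.025
    q=pitch(g,b,c);p=q.copy();p[:3,3]-=q[:3,2]*.09
    print(b,q[:3,2].round(2),wr(q),'|',wr(p))
E
```

```text
cur r 0.40 j2 0.21 j4 2.29 bend 0.25
-40 [ 0.18 -0.51 -0.84] r 0.54 j2 0.57 j4 2.01 bend 0.76 | r 0.54 j2 0.44 j4 1.99 bend 0.90
-30 [ 0.27 -0.37 -0.89] r 0.50 j2 0.51 j4 2.09 bend 0.54 | r 0.49 j2 0.34 j4 2.10 bend 0.68
-20 [ 0.35 -0.22 -0.91] r 0.47 j2 0.46 j4 2.17 bend 0.32 | r 0.44 j2 0.26 j4 2.19 bend 0.46
-10 [ 0.43 -0.06 -0.9 ] r 0.45 j2 0.43 j4 2.23 bend 0.09 | r 0.41 j2 0.22 j4 2.27 bend 0.23
0 [ 0.49  0.09 -0.87] r 0.43 j2 0.44 j4 2.27 bend 0.15 | r 0.39 j2 0.21 j4 2.33 bend 0.18
10 [ 0.54  0.25 -0.8 ] r 0.42 j2 0.47 j4 2.29 bend 0.38 | r 0.38 j2 0.25 j4 2.35 bend 0.40
20 [ 0.57  0.4  -0.72] r 0.42 j2 0.53 j4 2.28 bend 0.61 | r 0.39 j2 0.34 j4 2.35 bend 0.64
30 [ 0.58  0.54 -0.61] r 0.43 j2 0.61 j4 2.26 bend 0.82 | r 0.41 j2 0.46 j4 2.32 bend 0.86
40 [ 0.58  0.66 -0.49] r 0.45 j2 0.71 j4 2.21 bend 1.02 | r 0.43 j2 0.60 j4 2.25 bend 1.06
```

```bash
cat >> tg.py <<'E'
def LG(b=-25,lift=0):
    g=grasp(LONG_T,-.004,.005,-19);c=g[:3,3]-g[:3,2]*.025
    q=pitch(g,b,c);q[:3,3]-=q[:3,2]*lift;return q
X=np.array([np.cos(np.radians(21.6)),np.sin(np.radians(21.6)),0])
PL=ob([.494,-.327,.006],X,[0,0,1])
def place(Tg,Tobj,Ttarget): return Ttarget@np.linalg.inv(Tobj)@Tg
E
python3 - <<'E'
from tg import *
pre=LG(lift=.09);g=LG();print(wr(pre),wr(g),pre[:3,3],g[:3,3]);seg(cur(),pre,6);seg(pre,g)
p=place(g,LONG_T,PL);print('place',p.round(3),wr(p))
E
```

```text
r 0.46 j2 0.29 j4 2.15 bend 0.58 r 0.49 j2 0.47 j4 2.13 bend 0.44 [0.55125369 0.01583779 0.14587094] [ 0.57946061 -0.01104017  0.06474176]
6 rows: tx 0.09 ty 0.29 tz 0.03 rx -0.43 ry 0.16 rz -0.25
5 rows: tx 0.28 ty -0.27 tz -0.81 rx 0.00 ry 0.00 rz 0.00
place [[ 0.843  0.368 -0.393  0.48 ]
 [ 0.334 -0.93  -0.156 -0.332]
 [-0.423 -0.    -0.906  0.013]
 [ 0.     0.     0.     1.   ]] r 0.67 j2 0.77 j4 1.70 bend 1.02
```

Request:
{"method": "drive_tool", "body": {"commands": [{"tx": 0.09,"ty": 0.29,"tz": 0.03,"rx": -0.43,"ry": 0.16,"rz": -0.25,"grip": -1},{"tx": 0.09,"ty": 0.29,"tz": 0.03,"rx": -0.43,"ry": 0.16,"rz": -0.25,"grip": -1},{"tx": 0.09,"ty": 0.29,"tz": 0.03,"rx": -0.43,"ry": 0.16,"rz": -0.25,"grip": -1},{"tx": 0.09,"ty": 0.29,"tz": 0.03,"rx": -0.43,"ry": 0.16,"rz": -0.25,"grip": -1},{"tx": 0.09,"ty": 0.29,"tz": 0.03,"rx": -0.43,"ry": 0.16,"rz": -0.25,"grip": -1},{"tx": 0.09,"ty": 0.29,"tz": 0.03,"rx": -0.43,"ry": 0.16,"rz": -0.25,"grip": -1},{"tx": 0,"ty": 0,"tz": 0,"rx": 0,"ry": 0,"rz": 0,"grip": -1}]}}

```text
clock: 5.75
tcp_pos: [0.5501, 0.0114, 0.1423]
orientation: [2.338, 1.435, 0.222]
contact_force: [-0.5, -0.5, -0.2]
grip_width: 0.0856
```

```bash
python3 - <<'E'
from tg import *
o=status.get_obs();print(o['clock'],o['joints'].round(2),o['qvel'].round(2))
seg(cur(),LG(),5);seg(cur(),LG(lift=.09))
E
```

```text
5.75 [-1.12  0.43  0.98  2.22 -0.1   0.38 -0.62] [ 0.06 -0.04 -0.    0.04 -0.03 -0.02  0.05]
5 rows: tx 0.29 ty -0.22 tz -0.78 rx -0.07 ry 0.01 rz -0.04
1 rows: tx 0.06 ty 0.22 tz 0.18 rx -0.37 ry 0.07 rz -0.22
```

Request:
{"method": "drive_tool", "body": {"commands": [{"tx": 0.29,"ty": -0.22,"tz": -0.78,"rx": -0.08,"ry": 0.01,"rz": -0.05,"grip": -1},{"tx": 0.29,"ty": -0.22,"tz": -0.78,"rx": -0.08,"ry": 0.01,"rz": -0.05,"grip": -1},{"tx": 0.29,"ty": -0.22,"tz": -0.78,"rx": -0.08,"ry": 0.01,"rz": -0.05,"grip": -1},{"tx": 0.29,"ty": -0.22,"tz": -0.78,"rx": -0.08,"ry": 0.01,"rz": -0.05,"grip": -1},{"tx": 0,"ty": 0,"tz": 0,"rx": 0,"ry": 0,"rz": 0,"grip": -1}]}}

```text
clock: 6.38
tcp_pos: [0.5711, -0.0098, 0.0791]
orientation: [2.331, 1.388, 0.172]
contact_force: [0.0, 0.3, -0.5]
grip_width: 0.0856
```

```bash
python3 - <<'E'
from tg import *
o=status.get_obs();print(o['clock'],o['joints'].round(2),o['qvel'].round(2))
seg(cur(),LG(),1)
f=grab('wrist');cv2.imwrite('pics/w4.png',f['frame'])
E
```

```text
6.375 [-0.95  0.59  0.82  2.2  -0.18  0.27 -0.6 ] [-0.03 -0.02  0.03  0.   -0.    0.02  0.  ]
1 rows: tx 0.42 ty -0.06 tz -0.72 rx -0.07 ry 0.01 rz 0.03
```

View pics/w4.png

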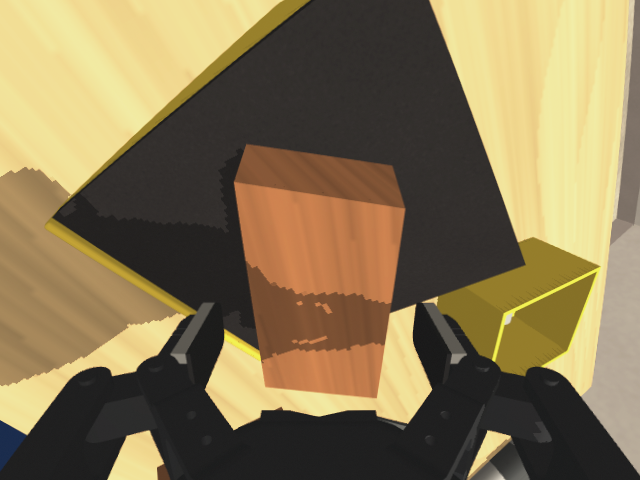

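The wedge at (320,290) sits centrally between the open fingers. I'll do the final step down and close.

Request:
{"method": "drive_tool", "body": {"commands": [{"tx": 0.42,"ty": -0.06,"tz": -0.72,"rx": -0.07,"ry": 0.01,"rz": 0.03,"grip": -1},{"tx": 0,"ty": 0,"tz": 0,"rx": 0,"ry": 0,"rz": 0,"grip": -1},{"tx": 0,"ty": 0,"tz": 0,"rx": 0,"ry": 0,"rz": 0,"grip": 1},{"tx": 0,"ty": 0,"tz": 0,"rx": 0,"ry": 0,"rz": 0,"grip": 1},{"tx": 0,"ty": 0,"tz": 0,"rx": 0,"ry": 0,"rz": 0,"grip": 1},{"tx": 0,"ty": 0,"tz": 0,"rx": 0,"ry": 0,"rz": 0,"grip": 1}], "grip_force": 60}}

```text
clock: 7.18
tcp_pos: [0.5799, -0.009, 0.0658]
orientation: [2.319, 1.393, 0.167]
contact_force: [-3.3, 1.5, 7.0]
grip_width: 0.0569
```

```bash
python3 - <<'E'
from tg import *
o=status.get_obs();print(o['clock'],o['joints'].round(2),o['contact_force'].round(1),o['grip_width'])
g=cur();np.save('gL.npy',g)
seg(g,LG(),1)
p=place(g,LONG_T,PL);up=g.copy();up[:3,3]+=LONG_T[:3,2]*.06;up[2,3]+=.04
hov=p.copy();hov[2,3]+=.06
print(p.round(3));seg(g,up);seg(up,hov);print(wr(up),wr(hov))
E
```

```text
7.175 [-0.93  0.62  0.8   2.19 -0.19  0.25 -0.6 ] [-3.3  1.5  7. ] 0.056863229165650245
1 rows: tx -0.02 ty -0.10 tz -0.05 rx -0.00 ry 0.01 rz -0.01
[[ 0.843  0.369 -0.391  0.483]
 [ 0.334 -0.929 -0.156 -0.331]
 [-0.421  0.001 -0.907  0.014]
 [ 0.     0.     0.     1.   ]]
5 rows: tx -0.29 ty -0.06 tz 0.92 rx 0.00 ry 0.00 rz 0.00
16 rows: tx -0.21 ty -0.99 tz -0.26 rx 0.05 ry 0.24 rz -0.35
r 0.46 j2 0.26 j4 2.16 bend 0.56 r 0.67 j2 0.68 j4 1.69 bend 1.11
```

Request:
{"method": "drive_tool", "body": {"commands": [{"tx": -0.29,"ty": -0.06,"tz": 0.92,"rx": 0,"ry": 0,"rz": 0,"grip": 1},{"tx": -0.29,"ty": -0.06,"tz": 0.92,"rx": 0,"ry": 0,"rz": 0,"grip": 1},{"tx": -0.29,"ty": -0.06,"tz": 0.92,"rx": 0,"ry": 0,"rz": 0,"grip": 1},{"tx": -0.29,"ty": -0.06,"tz": 0.92,"rx": 0,"ry": 0,"rz": 0,"grip": 1},{"tx": -0.29,"ty": -0.06,"tz": 0.92,"rx": 0,"ry": 0,"rz": 0,"grip": 1},{"tx": 0,"ty": 0,"tz": 0,"rx": 0,"ry": 0,"rz": 0,"grip": 1}]}}

```text
clock: 7.92
tcp_pos: [0.551, -0.0147, 0.158]
orientation: [2.319, 1.393, 0.169]
contact_force: [-0.0, -0.6, -2.5]
grip_width: 0.0569
```

Request:
{"method": "drive_tool", "body": {"commands": [{"tx": -0.21,"ty": -0.99,"tz": 0,"rx": 0.05,"ry": 0.24,"rz": -0.35,"grip": 1},{"tx": -0.21,"ty": -0.99,"tz": 0,"rx": 0.05,"ry": 0.24,"rz": -0.35,"grip": 1},{"tx": -0.21,"ty": -0.99,"tz": 0,"rx": 0.05,"ry": 0.24,"rz": -0.35,"grip": 1},{"tx": -0.21,"ty": -0.99,"tz": 0,"rx": 0.05,"ry": 0.24,"rz": -0.35,"grip": 1},{"tx": -0.21,"ty": -0.99,"tz": 0,"rx": 0.05,"ry": 0.24,"rz": -0.35,"grip": 1},{"tx": -0.21,"ty": -0.99,"tz": 0,"rx": 0.05,"ry": 0.24,"rz": -0.35,"grip": 1},{"tx": -0.21,"ty": -0.99,"tz": 0,"rx": 0.05,"ry": 0.24,"rz": -0.35,"grip": 1},{"tx": -0.21,"ty": -0.99,"tz": 0,"rx": 0.05,"ry": 0.24,"rz": -0.35,"grip": 1}]}}

```text
clock: 8.93
tcp_pos: [0.5171, -0.1738, 0.1563]
orientation: [2.684, 1.025, -0.236]
contact_force: [0.3, -0.5, -0.9]
grip_width: 0.0571
```

Request:
{"method": "drive_tool", "body": {"commands": [{"tx": -0.21,"ty": -0.99,"tz": 0,"rx": 0.05,"ry": 0.24,"rz": -0.35,"grip": 1},{"tx": -0.21,"ty": -0.99,"tz": 0,"rx": 0.05,"ry": 0.24,"rz": -0.35,"grip": 1},{"tx": -0.21,"ty": -0.99,"tz": 0,"rx": 0.05,"ry": 0.24,"rz": -0.35,"grip": 1},{"tx": -0.21,"ty": -0.99,"tz": 0,"rx": 0.05,"ry": 0.24,"rz": -0.35,"grip": 1},{"tx": -0.21,"ty": -0.99,"tz": 0,"rx": 0.05,"ry": 0.24,"rz": -0.35,"grip": 1},{"tx": -0.21,"ty": -0.99,"tz": 0,"rx": 0.05,"ry": 0.24,"rz": -0.35,"grip": 1},{"tx": -0.21,"ty": -0.99,"tz": 0,"rx": 0.05,"ry": 0.24,"rz": -0.35,"grip": 1},{"tx": -0.21,"ty": -0.99,"tz": 0,"rx": 0.05,"ry": 0.24,"rz": -0.35,"grip": 1},{"tx": 0,"ty": 0,"tz": 0,"rx": 0,"ry": 0,"rz": 0,"grip": 1}]}}

```text
clock: 10.05
tcp_pos: [0.4829, -0.3336, 0.156]
orientation: [2.939, 0.559, -0.665]
contact_force: [-1.2, -0.3, -1.5]
grip_width: 0.057
```

```bash
cat >> meas.py <<'E'
def held(f,Hs,Tpred):
    """refine the held piece pose (6dof) from a wrist/any frame; start Tpred"""
    W=cloud(f);B=component(W,f['frame'],Tpred[:2,3],.09,Tpred[2,3]-.03,Tpred[2,3]+.075)
    p,cost,rms,_=fitpose(Hs,B,Tpred,[(0,0,0)],free6=True)
    print('held dev mm/deg: xyz',(np.r_[p[0],p[1],p[3]]*1000).round(1),'yaw',np.degrees(p[2]).round(2),'tilt',np.degrees(p[4:6]).round(2),'rms',rms.round(5),len(B));return p
E
python3 - <<'E'
from tg import *
from meas import held
from fit import LONG
o=status.get_obs();print(o['clock'],o['joints'].round(2),o['qvel'].round(2),o['grip_width'])
g=np.load('gL.npy');p=place(g,LONG_T,PL);c=cur();seg(c,p,1);h=p.copy();h[2,3]+=.02;seg(c,h)
To=c@np.linalg.inv(g)@LONG_T;print(To.round(3))
f=grab('wrist');cv2.imwrite('pics/w5.png',f['frame']);
for n in('wrist','scene','side'):
    f=grab(n);held(f,LONG,To)
    if n=='scene':cv2.imwrite('pics/s5.png',f['frame'])
E
```

```text
10.05 [-0.25  0.79  0.94  1.68 -0.27  1.22 -0.46] [-0.04 -0.02 -0.01  0.02 -0.01 -0.01  0.  ] 0.05702363777560319
8 rows: tx -0.00 ty 0.01 tz -0.89 rx -0.00 ry -0.01 rz 0.00
7 rows: tx -0.00 ty 0.02 tz -0.87 rx -0.00 ry -0.01 rz 0.00
[[ 0.931 -0.365  0.011  0.494]
 [ 0.365  0.931 -0.003 -0.329]
 [-0.009  0.007  1.     0.148]
 [ 0.     0.     0.     1.   ]]
held dev mm/deg: xyz [ 0.6  0.4 -0.2] yaw 0.09 tilt [0.03 0.  ] rms 0.00043 35515
held dev mm/deg: xyz [ 1.1  1.5 -1.2] yaw -0.12 tilt [-1.74 -0.25] rms 0.00103 818
held dev mm/deg: xyz [ 3.8  2.1 -0.6] yaw 0.31 tilt [-0.09  0.22] rms 0.00159 605
```

View pics/s5.png

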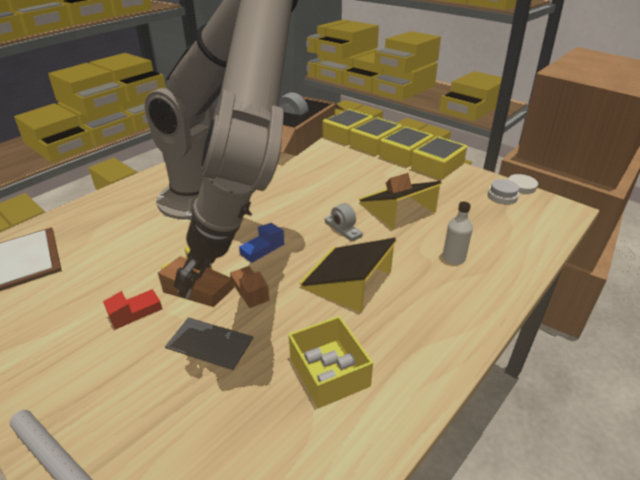

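View pics/w5.png

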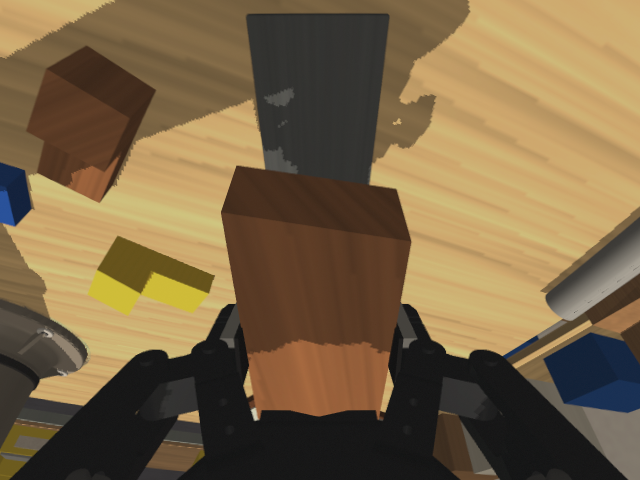

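The wedge is held level over the plate: scene (195,280), plate at (210,343). Lowering now.

Request:
{"method": "drive_tool", "body": {"commands": [{"tx": 0,"ty": 0.01,"tz": -0.95,"rx": 0,"ry": -0.01,"rz": 0,"grip": 1},{"tx": 0,"ty": 0.01,"tz": -0.95,"rx": 0,"ry": -0.01,"rz": 0,"grip": 1},{"tx": 0,"ty": 0.01,"tz": -0.95,"rx": 0,"ry": -0.01,"rz": 0,"grip": 1},{"tx": 0,"ty": 0.01,"tz": -0.95,"rx": 0,"ry": -0.01,"rz": 0,"grip": 1},{"tx": 0,"ty": 0.01,"tz": -0.95,"rx": 0,"ry": -0.01,"rz": 0,"grip": 1},{"tx": 0,"ty": 0.01,"tz": -0.95,"rx": 0,"ry": -0.01,"rz": 0,"grip": 1},{"tx": 0,"ty": 0.01,"tz": -0.95,"rx": 0,"ry": -0.01,"rz": 0,"grip": 1},{"tx": 0,"ty": 0,"tz": 0,"rx": 0,"ry": 0,"rz": 0,"grip": 1}]}}

```text
clock: 11.25
tcp_pos: [0.4829, -0.3299, 0.0228]
orientation: [2.941, 0.563, -0.652]
contact_force: [0.4, -0.7, -1.0]
grip_width: 0.0572
```

```bash
python3 - <<'E'
from tg import *
o=status.get_obs();print(o['clock'],o['joints'].round(2),o['contact_force'].round(1))
g=np.load('gL.npy');p=place(g,LONG_T,PL);c=cur();seg(c,p,1)
E
```

```text
11.25 [-0.2   0.95  0.82  1.74 -0.38  1.01 -0.46] [ 0.4 -0.7 -1. ]
1 rows: tx -0.02 ty -0.08 tz -0.45 rx -0.03 ry -0.02 rz 0.01
```

Request:
{"method": "drive_tool", "body": {"commands": [{"tx": -0.02,"ty": -0.08,"tz": -0.3,"rx": -0.03,"ry": -0.02,"rz": 0,"grip": 1},{"tx": 0,"ty": 0,"tz": -0.12,"rx": 0,"ry": 0,"rz": 0,"grip": 1},{"tx": 0,"ty": 0,"tz": -0.04,"rx": 0,"ry": 0,"rz": 0,"grip": 1},{"tx": 0,"ty": 0,"tz": 0,"rx": 0,"ry": 0,"rz": 0,"grip": 1}]}}

```text
clock: 11.75
tcp_pos: [0.4836, -0.3321, 0.0154]
orientation: [2.937, 0.56, -0.643]
contact_force: [-0.9, -0.4, -1.3]
grip_width: 0.057
```

Request:
{"method": "drive_tool", "body": {"commands": [{"tx": 0,"ty": 0,"tz": -0.06,"rx": 0,"ry": 0,"rz": 0,"grip": 1},{"tx": 0,"ty": 0,"tz": -0.05,"rx": 0,"ry": 0,"rz": 0,"grip": 1},{"tx": 0,"ty": 0,"tz": 0,"rx": 0,"ry": 0,"rz": 0,"grip": 1}]}}

```text
clock: 12.12
tcp_pos: [0.4836, -0.3322, 0.0144]
orientation: [2.937, 0.56, -0.644]
contact_force: [0.5, 2.2, 9.3]
grip_width: 0.0569
```

Request:
{"method": "drive_tool", "body": {"commands": [{"tx": 0,"ty": 0,"tz": 0,"rx": 0,"ry": 0,"rz": 0,"grip": -1},{"tx": 0,"ty": 0,"tz": 0,"rx": 0,"ry": 0,"rz": 0,"grip": -1},{"tx": 0,"ty": 0,"tz": 0,"rx": 0,"ry": 0,"rz": 0,"grip": -1},{"tx": 0.2,"ty": 0.08,"tz": 0.45,"rx": 0,"ry": 0,"rz": 0,"grip": -1},{"tx": 0.4,"ty": 0.16,"tz": 0.9,"rx": 0,"ry": 0,"rz": 0,"grip": -1},{"tx": 0.4,"ty": 0.16,"tz": 0.9,"rx": 0,"ry": 0,"rz": 0,"grip": -1},{"tx": 0.4,"ty": 0.16,"tz": 0.9,"rx": 0,"ry": 0,"rz": 0,"grip": -1},{"tx": 0.4,"ty": 0.16,"tz": 0.9,"rx": 0,"ry": 0,"rz": 0,"grip": -1},{"tx": 0.4,"ty": 0.16,"tz": 0.9,"rx": 0,"ry": 0,"rz": 0,"grip": -1}]}}

```text
clock: 13.25
tcp_pos: [0.5282, -0.3142, 0.1137]
orientation: [2.937, 0.56, -0.643]
contact_force: [-0.3, -0.4, 0.4]
grip_width: 0.085
```

```bash
python3 - <<'E'
from tg import *
from meas import *
grab('wrist')
o=status.get_obs();print(o['clock'],o['joints'].round(2),o['qvel'].round(2))
f=grab('wrist');cv2.imwrite('pics/w6.png',f['frame']);held(f,LONG,PL)
f=grab('side');held(f,LONG,PL)
W=cloud(f);fr=f['frame']
T=wedge_on_tray(W,fr,(.473,.373),SHORT)
f=grab('scene');cv2.imwrite('pics/s6.png',f['frame']);held(f,LONG,PL)
E
```

```text
13.3 [-0.25  0.87  0.89  1.62 -0.32  1.2  -0.51] [ 0.01  0.01 -0.01  0.01 -0.01 -0.07  0.01]
held dev mm/deg: xyz [ 1.1 -0.4  0.2] yaw -0.09 tilt [-0.04 -0.04] rms 0.00053 11908
held dev mm/deg: xyz [ 1.2 -0.6 -1.2] yaw -0.22 tilt [-0.29  0.12] rms 0.00162 764
tray tilt 29.988429786088844 yaw -16.77968868028077 6086
costs ['0.00109/156', '0.00109/156', '0.00109/156', '0.00109/156']
  rms 0.00143 h 0.0002 pos [0.4882 0.3648 0.0549] x [-0.6358  0.6232 -0.4553] yaw 135.57 z [-0.479  0.144  0.866] 2525
held dev mm/deg: xyz [ 0.1 -1.3 -0.9] yaw -0.33 tilt [ 0.31 -0.12] rms 0.00126 1435
```

View pics/w6.png

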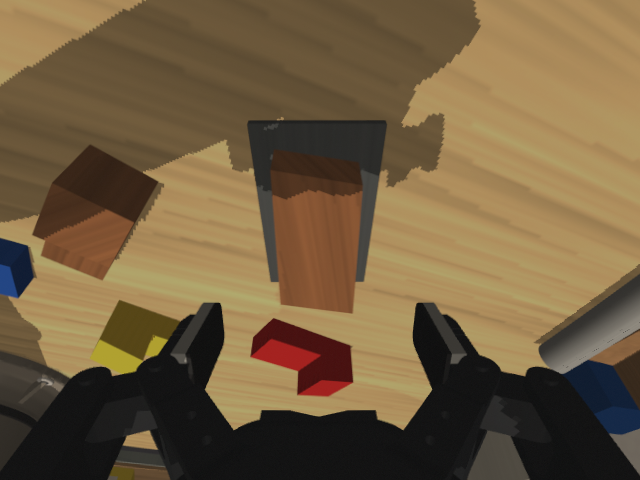

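```bash
cat >> tg.py <<'E'
nb=R.from_euler('ZY',[np.radians(-16.8),-np.radians(30)]).as_matrix()[:,2]
SHORT_T=ob([.4882,.3648,.0549],[-.6358,.6232,-.4553],nb)
def SG(b,lift=0,h=.009,gx=-.003):
    g=grasp(SHORT_T,gx,h,52);c=g[:3,3]-g[:3,2]*.022
    q=pitch(g,b,c);q[:3,3]-=q[:3,2]*lift;return q
Y=np.array([-X[1],X[0],0])
LA=PL.copy();LA[:3,3]+=.0010*X-.0005*Y   # long wedge as placed
ns=np.array([.2,0,1])/np.hypot(.2,1);nw=ns[0]*X+np.array([0,0,ns[2]])
SP=ob(LA[:3,3]+[0,0,.038],-X,nw)
E
python3 - <<'E'
from tg import *
c=cur();print('cur',wr(c));print(SP.round(3))
for b in range(-40,41,10):
    q=SG(b);p=SG(b,.1);t=place(q,SHORT_T,SP);u=t.copy();u[2,3]+=.1
    print(b,q[:3,2].round(2),wr(q),'|',wr(p),'|',t[:3,2].round(2),wr(t),'|',wr(u))
E
```

```text
cur r 0.70 j2 0.68 j4 1.58 bend 1.22
[[-0.912  0.368  0.182  0.495]
 [-0.361 -0.93   0.072 -0.327]
 [ 0.196  0.     0.981  0.044]
 [ 0.     0.     0.     1.   ]]
-40 [ 0.78 -0.51 -0.37] r 0.57 j2 0.86 j4 1.91 bend 1.27 | r 0.60 j2 0.81 j4 1.88 bend 1.36 | [ 0.45  0.18 -0.88] r 0.53 j2 0.55 j4 2.04 bend 0.56 | r 0.53 j2 0.38 j4 2.01 bend 0.70
-30 [ 0.73 -0.44 -0.52] r 0.56 j2 0.76 j4 1.96 bend 1.10 | r 0.57 j2 0.68 j4 1.94 bend 1.20 | [ 0.3   0.12 -0.95] r 0.55 j2 0.54 j4 1.99 bend 0.53 | r 0.55 j2 0.38 j4 1.95 bend 0.71
-20 [ 0.67 -0.35 -0.66] r 0.55 j2 0.68 j4 2.00 bend 0.92 | r 0.55 j2 0.56 j4 1.99 bend 1.04 | [ 0.14  0.06 -0.99] r 0.57 j2 0.55 j4 1.93 bend 0.60 | r 0.57 j2 0.40 j4 1.88 bend 0.79
-10 [ 0.58 -0.25 -0.77] r 0.54 j2 0.60 j4 2.03 bend 0.75 | r 0.53 j2 0.45 j4 2.03 bend 0.88 | [-0.02 -0.01 -1.  ] r 0.60 j2 0.58 j4 1.86 bend 0.72 | r 0.60 j2 0.44 j4 1.81 bend 0.91
0 [ 0.48 -0.14 -0.87] r 0.53 j2 0.54 j4 2.04 bend 0.58 | r 0.51 j2 0.37 j4 2.05 bend 0.73 | [-0.18 -0.07 -0.98] r 0.63 j2 0.63 j4 1.78 bend 0.87 | r 0.63 j2 0.50 j4 1.73 bend 1.05
10 [ 0.36 -0.03 -0.93] r 0.53 j2 0.51 j4 2.04 bend 0.45 | r 0.50 j2 0.32 j4 2.05 bend 0.62 | [-0.34 -0.13 -0.93] r 0.67 j2 0.69 j4 1.69 bend 1.04 | r 0.67 j2 0.57 j4 1.65 bend 1.20
20 [ 0.23  0.08 -0.97] r 0.53 j2 0.49 j4 2.02 bend 0.40 | r 0.51 j2 0.31 j4 2.02 bend 0.59 | [-0.48 -0.19 -0.85] r 0.70 j2 0.77 j4 1.61 bend 1.20 | r 0.70 j2 0.64 j4 1.58 bend 1.35
30 [ 0.1   0.19 -0.98] r 0.54 j2 0.50 j4 1.99 bend 0.47 | r 0.53 j2 0.33 j4 1.98 bend 0.65 | [-0.61 -0.24 -0.75] r 0.73 j2 0.85 j4 1.52 bend 1.37 | r 0.73 j2 0.73 j4 1.50 bend 1.50
40 [-0.04  0.29 -0.96] r 0.56 j2 0.54 j4 1.95 bend 0.60 | r 0.55 j2 0.38 j4 1.93 bend 0.78 | [-0.73 -0.29 -0.63] r 0.76 j2 0.94 j4 1.44 bend 1.53 | r 0.76 j2 0.81 j4 1.44 bend 1.65
```

```bash
python3 - <<'E'
from tg import *
c=cur();p=SG(0,.1);print(p.round(3));seg(c,p)
f=grab('side');W=cloud(f)
for t in ['oil_bottle','bearing_housing','parts_bin']:
    for m in spotter.masks_of('side',t)[:1]:
        P=W[m['mask']];P=P[P[:,2]>.01];print(t,m['confidence'],np.nanpercentile(P,[5,50,95],axis=0).round(3).tolist())
E
```

```text
[[-0.636  0.606  0.479  0.438]
 [ 0.623  0.769 -0.145  0.379]
 [-0.455  0.206 -0.866  0.151]
 [ 0.     0.     0.     1.   ]]
35 rows: tx -0.13 ty 0.99 tz 0.05 rx -0.02 ry -0.05 rz 0.43
oil_bottle 0.23 [[0.445, -0.355, 0.013], [0.487, -0.311, 0.036], [0.539, -0.282, 0.051]]
bearing_housing 0.64 [[0.392, 0.158, 0.013], [0.43, 0.18, 0.044], [0.486, 0.191, 0.075]]
parts_bin 0.65 [[0.653, -0.282, 0.015], [0.723, -0.211, 0.045], [0.793, -0.148, 0.068]]
```

Request:
{"method": "drive_tool", "body": {"commands": [{"tx": -0.13,"ty": 0.99,"tz": 0.4,"rx": -0.02,"ry": -0.05,"rz": 0.43,"grip": -1},{"tx": -0.13,"ty": 0.99,"tz": 0.4,"rx": -0.02,"ry": -0.05,"rz": 0.43,"grip": -1},{"tx": -0.13,"ty": 0.99,"tz": 0.4,"rx": -0.02,"ry": -0.05,"rz": 0.43,"grip": -1},{"tx": -0.13,"ty": 0.99,"tz": 0.4,"rx": -0.02,"ry": -0.05,"rz": 0.43,"grip": -1},{"tx": -0.13,"ty": 0.99,"tz": 0.4,"rx": -0.02,"ry": -0.05,"rz": 0.43,"grip": -1},{"tx": -0.13,"ty": 0.99,"tz": 0.4,"rx": -0.02,"ry": -0.05,"rz": 0.43,"grip": -1},{"tx": -0.13,"ty": 0.99,"tz": 0.4,"rx": -0.02,"ry": -0.05,"rz": 0.43,"grip": -1},{"tx": -0.13,"ty": 0.99,"tz": 0.4,"rx": -0.02,"ry": -0.05,"rz": 0.43,"grip": -1},{"tx": -0.13,"ty": 0.99,"tz": 0.4,"rx": -0.02,"ry": -0.05,"rz": 0.43,"grip": -1},{"tx": -0.13,"ty": 0.99,"tz": 0.4,"rx": -0.02,"ry": -0.05,"rz": 0.43,"grip": -1}]}}

```text
clock: 14.9
tcp_pos: [0.5008, -0.1161, 0.1919]
orientation: [2.534, 1.327, -0.462]
contact_force: [0.6, 0.3, 0.0]
grip_width: 0.0857
```

Request:
{"method": "drive_tool", "body": {"commands": [{"tx": -0.13,"ty": 0.99,"tz": 0,"rx": -0.02,"ry": -0.05,"rz": 0.43,"grip": -1},{"tx": -0.13,"ty": 0.99,"tz": 0,"rx": -0.02,"ry": -0.05,"rz": 0.43,"grip": -1},{"tx": -0.13,"ty": 0.99,"tz": 0,"rx": -0.02,"ry": -0.05,"rz": 0.43,"grip": -1},{"tx": -0.13,"ty": 0.99,"tz": 0,"rx": -0.02,"ry": -0.05,"rz": 0.43,"grip": -1},{"tx": -0.13,"ty": 0.99,"tz": 0,"rx": -0.02,"ry": -0.05,"rz": 0.43,"grip": -1},{"tx": -0.13,"ty": 0.99,"tz": 0,"rx": -0.02,"ry": -0.05,"rz": 0.43,"grip": -1},{"tx": -0.13,"ty": 0.99,"tz": 0,"rx": -0.02,"ry": -0.05,"rz": 0.43,"grip": -1},{"tx": -0.13,"ty": 0.99,"tz": 0,"rx": -0.02,"ry": -0.05,"rz": 0.43,"grip": -1},{"tx": -0.13,"ty": 0.99,"tz": 0,"rx": -0.02,"ry": -0.05,"rz": 0.43,"grip": -1},{"tx": -0.13,"ty": 0.99,"tz": 0,"rx": -0.02,"ry": -0.05,"rz": 0.43,"grip": -1}]}}

```text
clock: 16.15
tcp_pos: [0.4749, 0.0817, 0.1917]
orientation: [1.962, 1.923, -0.257]
contact_force: [-0.9, -0.5, -0.2]
grip_width: 0.0847
```

```bash
python3 - <<'E'
from tg import *
o=status.get_obs();print(o['clock'],o['joints'].round(2))
c=cur();p=SG(0,.12);print(c[:3,3]);seg(c,p)
E
```

```text
16.15 [-1.35  0.35  0.94  2.12  0.18  0.86 -0.57]
[0.47485461 0.08168276 0.19172289]
15 rows: tx -0.15 ty 1.00 tz -0.08 rx -0.02 ry -0.05 rz 0.42
```

Request:
{"method": "drive_tool", "body": {"commands": [{"tx": -0.15,"ty": 1,"tz": -0.08,"rx": -0.02,"ry": -0.05,"rz": 0.42,"grip": -1},{"tx": -0.15,"ty": 1,"tz": -0.08,"rx": -0.02,"ry": -0.05,"rz": 0.42,"grip": -1},{"tx": -0.15,"ty": 1,"tz": -0.08,"rx": -0.02,"ry": -0.05,"rz": 0.42,"grip": -1},{"tx": -0.15,"ty": 1,"tz": -0.08,"rx": -0.02,"ry": -0.05,"rz": 0.42,"grip": -1},{"tx": -0.15,"ty": 1,"tz": -0.08,"rx": -0.02,"ry": -0.05,"rz": 0.42,"grip": -1},{"tx": -0.15,"ty": 1,"tz": -0.08,"rx": -0.02,"ry": -0.05,"rz": 0.42,"grip": -1},{"tx": -0.15,"ty": 1,"tz": -0.08,"rx": -0.02,"ry": -0.05,"rz": 0.42,"grip": -1},{"tx": -0.15,"ty": 1,"tz": -0.08,"rx": -0.02,"ry": -0.05,"rz": 0.42,"grip": -1}]}}

```text
clock: 17.15
tcp_pos: [0.4511, 0.2429, 0.1791]
orientation: [1.426, 2.257, -0.089]
contact_force: [-0.1, -0.6, 0.1]
grip_width: 0.0853
```

Request:
{"method": "drive_tool", "body": {"commands": [{"tx": -0.15,"ty": 1,"tz": -0.08,"rx": -0.02,"ry": -0.05,"rz": 0.42,"grip": -1},{"tx": -0.15,"ty": 1,"tz": -0.08,"rx": -0.02,"ry": -0.05,"rz": 0.42,"grip": -1},{"tx": -0.15,"ty": 1,"tz": -0.08,"rx": -0.02,"ry": -0.05,"rz": 0.42,"grip": -1},{"tx": -0.15,"ty": 1,"tz": -0.08,"rx": -0.02,"ry": -0.05,"rz": 0.42,"grip": -1},{"tx": -0.15,"ty": 1,"tz": -0.08,"rx": -0.02,"ry": -0.05,"rz": 0.42,"grip": -1},{"tx": -0.15,"ty": 1,"tz": -0.08,"rx": -0.02,"ry": -0.05,"rz": 0.42,"grip": -1},{"tx": -0.15,"ty": 1,"tz": -0.08,"rx": -0.02,"ry": -0.05,"rz": 0.42,"grip": -1},{"tx": 0,"ty": 0,"tz": 0,"rx": 0,"ry": 0,"rz": 0,"grip": -1}]}}

```text
clock: 18.15
tcp_pos: [0.4298, 0.3831, 0.1678]
orientation: [0.92, 2.449, 0.055]
contact_force: [-0.5, -0.3, 0.3]
grip_width: 0.0856
```

```bash
python3 - <<'E'
from tg import *
from meas import *
grab('wrist')
o=status.get_obs();print(o['clock'],o['joints'].round(2),o['qvel'].round(2))
f=grab('wrist');cv2.imwrite('pics/w7.png',f['frame']);T=wedge_on_tray(cloud(f),f['frame'],(.485,.365),SHORT)
c=cur();seg(c,SG(0,.12))
np.save('ST.npy',T);import tg;tg.SHORT_T=T
seg(c,SG(0,0))
E
```

```text
18.2 [-1.7   0.42  0.72  2.09  0.4   0.63 -0.51] [ 0.01 -0.01  0.02  0.01 -0.    0.01 -0.  ]
tray tilt 29.978501808718928 yaw -16.88283285371986 23397
costs ['0.00032/156', '0.00032/156', '0.00032/156', '0.00032/156']
  rms 0.00068 h -0.0001 pos [0.4858 0.3637 0.0551] x [-0.6349  0.6241 -0.4554] yaw 135.49 z [-0.478  0.145  0.866] 8789
1 rows: tx -0.11 ty 0.03 tz 0.00 rx -0.03 ry 0.03 rz 0.02
6 rows: tx 0.44 ty -0.15 tz -0.86 rx -0.00 ry 0.01 rz 0.00
```

View pics/w7.png

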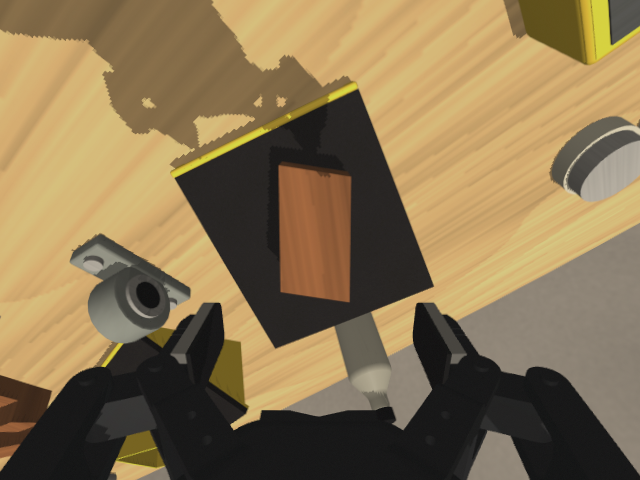

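Request:
{"method": "drive_tool", "body": {"commands": [{"tx": 0.44,"ty": -0.15,"tz": -0.86,"rx": 0,"ry": 0.01,"rz": 0,"grip": -1},{"tx": 0.44,"ty": -0.15,"tz": -0.86,"rx": 0,"ry": 0.01,"rz": 0,"grip": -1},{"tx": 0.44,"ty": -0.15,"tz": -0.86,"rx": 0,"ry": 0.01,"rz": 0,"grip": -1},{"tx": 0.44,"ty": -0.15,"tz": -0.86,"rx": 0,"ry": 0.01,"rz": 0,"grip": -1},{"tx": 0.44,"ty": -0.15,"tz": -0.86,"rx": 0,"ry": 0.01,"rz": 0,"grip": -1},{"tx": 0,"ty": 0,"tz": 0,"rx": 0,"ry": 0,"rz": 0,"grip": -1}]}}

```text
clock: 19.0
tcp_pos: [0.4749, 0.3644, 0.0814]
orientation: [0.928, 2.452, 0.046]
contact_force: [-0.3, -0.1, 0.3]
grip_width: 0.085
```

```bash
sed -i 's/^SHORT_T=.*/SHORT_T=np.load("ST.npy")/' tg.py; python3 - <<'E'
from tg import *
o=status.get_obs();print(o['clock'],o['joints'].round(2),o['qvel'].round(2))
c=cur();seg(c,SG(0,0))
E
```

```text
19.0 [-1.54  0.6   0.66  2.1   0.36  0.42 -0.47] [-0.02 -0.03  0.   -0.01  0.    0.01 -0.  ]
1 rows: tx 0.42 ty -0.06 tz -0.86 rx -0.02 ry -0.02 rz 0.02
```

Request:
{"method": "drive_tool", "body": {"commands": [{"tx": 0.42,"ty": -0.06,"tz": -0.86,"rx": -0.02,"ry": -0.02,"rz": 0.02,"grip": -1},{"tx": 0,"ty": 0,"tz": 0,"rx": 0,"ry": 0,"rz": 0,"grip": -1},{"tx": 0,"ty": 0,"tz": 0,"rx": 0,"ry": 0,"rz": 0,"grip": 1},{"tx": 0,"ty": 0,"tz": 0,"rx": 0,"ry": 0,"rz": 0,"grip": 1},{"tx": 0,"ty": 0,"tz": 0,"rx": 0,"ry": 0,"rz": 0,"grip": 1},{"tx": 0,"ty": 0,"tz": 0,"rx": 0,"ry": 0,"rz": 0,"grip": 1}], "grip_force": 60}}

```text
clock: 19.75
tcp_pos: [0.4825, 0.3657, 0.0657]
orientation: [0.92, 2.452, 0.051]
contact_force: [-4.5, -0.4, 7.1]
grip_width: 0.0508
```

```bash
python3 - <<'E'
from tg import *
o=status.get_obs();print(o['clock'],o['joints'].round(2),o['contact_force'].round(1),o['grip_width'])
g=cur();np.save('gS.npy',g)
seg(g,SG(0),1)
p=place(g,SHORT_T,SP);up=g.copy();up[:3,3]+=SHORT_T[:3,2]*.07;up[2,3]+=.04
hov=p.copy();hov[2,3]+=.08
print(p.round(3));seg(g,up);seg(up,hov);print(up.round(3),hov.round(3))
E
```

```text
19.75 [-1.52  0.64  0.65  2.09  0.36  0.38 -0.47] [-4.5 -0.4  7.1] 0.05076502668050771
1 rows: tx 0.04 ty -0.13 tz -0.07 rx -0.02 ry 0.00 rz -0.02
[[-0.911 -0.368 -0.185  0.498]
 [-0.362  0.93  -0.07  -0.324]
 [ 0.198  0.003 -0.98   0.055]
 [ 0.     0.     0.     1.   ]]
6 rows: tx -0.28 ty 0.08 tz 0.84 rx 0.00 ry 0.00 rz 0.00
35 rows: tx 0.07 ty -1.00 tz -0.05 rx -0.02 ry 0.15 rz 0.22
[[-0.637  0.604  0.479  0.449]
 [ 0.624  0.769 -0.141  0.376]
 [-0.454  0.209 -0.866  0.166]
 [ 0.     0.     0.     1.   ]] [[-0.911 -0.368 -0.185  0.498]
 [-0.362  0.93  -0.07  -0.324]
 [ 0.198  0.003 -0.98   0.135]
 [ 0.     0.     0.     1.   ]]
```

Request:
{"method": "drive_tool", "body": {"commands": [{"tx": -0.28,"ty": 0.08,"tz": 0.84,"rx": 0,"ry": 0,"rz": 0,"grip": 1},{"tx": -0.28,"ty": 0.08,"tz": 0.84,"rx": 0,"ry": 0,"rz": 0,"grip": 1},{"tx": -0.28,"ty": 0.08,"tz": 0.84,"rx": 0,"ry": 0,"rz": 0,"grip": 1},{"tx": -0.28,"ty": 0.08,"tz": 0.84,"rx": 0,"ry": 0,"rz": 0,"grip": 1},{"tx": -0.28,"ty": 0.08,"tz": 0.84,"rx": 0,"ry": 0,"rz": 0,"grip": 1},{"tx": -0.28,"ty": 0.08,"tz": 0.84,"rx": 0,"ry": 0,"rz": 0,"grip": 1}]}}

```text
clock: 20.5
tcp_pos: [0.4485, 0.3749, 0.1669]
orientation: [0.92, 2.453, 0.05]
contact_force: [0.3, -0.2, -1.1]
grip_width: 0.051
```

Request:
{"method": "drive_tool", "body": {"commands": [{"tx": 0.07,"ty": -1,"tz": 0.15,"rx": -0.02,"ry": 0.15,"rz": 0.22,"grip": 1},{"tx": 0.07,"ty": -1,"tz": 0.15,"rx": -0.02,"ry": 0.15,"rz": 0.22,"grip": 1},{"tx": 0.07,"ty": -1,"tz": 0.15,"rx": -0.02,"ry": 0.15,"rz": 0.22,"grip": 1},{"tx": 0.07,"ty": -1,"tz": 0.15,"rx": -0.02,"ry": 0.15,"rz": 0.22,"grip": 1},{"tx": 0.07,"ty": -1,"tz": 0.15,"rx": -0.02,"ry": 0.15,"rz": 0.22,"grip": 1},{"tx": 0.07,"ty": -1,"tz": 0.15,"rx": -0.02,"ry": 0.15,"rz": 0.22,"grip": 1},{"tx": 0.07,"ty": -1,"tz": 0.15,"rx": -0.02,"ry": 0.15,"rz": 0.22,"grip": 1},{"tx": 0.07,"ty": -1,"tz": 0.15,"rx": -0.02,"ry": 0.15,"rz": 0.22,"grip": 1},{"tx": 0.07,"ty": -1,"tz": 0.15,"rx": -0.02,"ry": 0.15,"rz": 0.22,"grip": 1},{"tx": 0.07,"ty": -1,"tz": 0.15,"rx": -0.02,"ry": 0.15,"rz": 0.22,"grip": 1}]}}

```text
clock: 21.75
tcp_pos: [0.4626, 0.1739, 0.1963]
orientation: [0.552, 2.764, 0.028]
contact_force: [-0.6, -0.6, -0.9]
grip_width: 0.0505
```

```bash
python3 - <<'E'
from tg import *
o=status.get_obs();print(o['clock'],o['joints'].round(2),o['grip_width'])
g=np.load('gS.npy');p=place(g,SHORT_T,SP);p[2,3]+=.14;seg(cur(),p)
E
```

```text
21.75 [-1.25  0.09  0.66  2.25  0.28  0.59  0.36] 0.050524580706782535
25 rows: tx 0.07 ty -1.00 tz -0.00 rx -0.02 ry 0.15 rz 0.22
```

Request:
{"method": "drive_tool", "body": {"commands": [{"tx": 0.4,"ty": -1,"tz": 0,"rx": -0.02,"ry": 0.15,"rz": 0.22,"grip": 1},{"tx": 0.4,"ty": -1,"tz": 0,"rx": -0.02,"ry": 0.15,"rz": 0.22,"grip": 1},{"tx": 0.4,"ty": -1,"tz": 0,"rx": -0.02,"ry": 0.15,"rz": 0.22,"grip": 1},{"tx": 0.4,"ty": -1,"tz": 0,"rx": -0.02,"ry": 0.15,"rz": 0.22,"grip": 1},{"tx": 0.4,"ty": -1,"tz": 0,"rx": -0.02,"ry": 0.15,"rz": 0.22,"grip": 1},{"tx": 0.4,"ty": -1,"tz": 0,"rx": -0.02,"ry": 0.15,"rz": 0.22,"grip": 1},{"tx": 0.4,"ty": -1,"tz": 0,"rx": -0.02,"ry": 0.15,"rz": 0.22,"grip": 1},{"tx": 0.4,"ty": -1,"tz": 0,"rx": -0.02,"ry": 0.15,"rz": 0.22,"grip": 1}]}}

```text
clock: 22.75
tcp_pos: [0.5267, 0.0144, 0.1964]
orientation: [0.213, 2.975, 0.008]
contact_force: [0.1, -0.5, -1.7]
grip_width: 0.0506
```

Request:
{"method": "drive_tool", "body": {"commands": [{"tx": -0.1,"ty": -1,"tz": 0,"rx": -0.02,"ry": 0.15,"rz": 0.22,"grip": 1},{"tx": -0.1,"ty": -1,"tz": 0,"rx": -0.02,"ry": 0.15,"rz": 0.22,"grip": 1},{"tx": -0.1,"ty": -1,"tz": 0,"rx": -0.02,"ry": 0.15,"rz": 0.22,"grip": 1},{"tx": -0.1,"ty": -1,"tz": 0,"rx": -0.02,"ry": 0.15,"rz": 0.22,"grip": 1},{"tx": -0.1,"ty": -1,"tz": 0,"rx": -0.02,"ry": 0.15,"rz": 0.22,"grip": 1},{"tx": -0.1,"ty": -1,"tz": 0,"rx": -0.02,"ry": 0.15,"rz": 0.22,"grip": 1},{"tx": -0.1,"ty": -1,"tz": 0,"rx": -0.02,"ry": 0.15,"rz": 0.22,"grip": 1},{"tx": -0.1,"ty": -1,"tz": 0,"rx": -0.02,"ry": 0.15,"rz": 0.22,"grip": 1}]}}

```text
clock: 23.75
tcp_pos: [0.5106, -0.1453, 0.1965]
orientation: [0.163, -3.13, 0.015]
contact_force: [-0.1, 0.1, -1.4]
grip_width: 0.0509
```

```bash
python3 - <<'E'
from tg import *
o=status.get_obs();print(o['clock'],o['joints'].round(2),o['grip_width'])
g=np.load('gS.npy');p=place(g,SHORT_T,SP);p[2,3]+=.10;seg(cur(),p)
E
```

```text
23.75 [-0.37  0.32  0.64  1.97 -0.23  0.93  2.06] 0.05088405425929507
9 rows: tx -0.07 ty -0.99 tz -0.23 rx -0.03 ry 0.15 rz 0.22
```

Request:
{"method": "drive_tool", "body": {"commands": [{"tx": -0.07,"ty": -1,"tz": -0.23,"rx": -0.03,"ry": 0.15,"rz": 0.22,"grip": 1},{"tx": -0.07,"ty": -1,"tz": -0.23,"rx": -0.03,"ry": 0.15,"rz": 0.22,"grip": 1},{"tx": -0.07,"ty": -1,"tz": -0.23,"rx": -0.03,"ry": 0.15,"rz": 0.22,"grip": 1},{"tx": -0.07,"ty": -1,"tz": -0.23,"rx": -0.03,"ry": 0.15,"rz": 0.22,"grip": 1},{"tx": -0.07,"ty": -1,"tz": -0.23,"rx": -0.03,"ry": 0.15,"rz": 0.22,"grip": 1},{"tx": -0.07,"ty": -1,"tz": -0.23,"rx": -0.03,"ry": 0.15,"rz": 0.22,"grip": 1},{"tx": -0.07,"ty": -1,"tz": -0.23,"rx": -0.03,"ry": 0.15,"rz": 0.22,"grip": 1},{"tx": -0.07,"ty": -1,"tz": -0.23,"rx": -0.03,"ry": 0.15,"rz": 0.22,"grip": 1},{"tx": -0.07,"ty": -0.95,"tz": -0.23,"rx": -0.03,"ry": 0.15,"rz": 0.22,"grip": 1},{"tx": 0,"ty": 0,"tz": 0,"rx": 0,"ry": 0,"rz": 0,"grip": 1}]}}

```text
clock: 25.0
tcp_pos: [0.498, -0.3247, 0.1548]
orientation: [0.555, -2.893, 0.058]
contact_force: [-0.5, 0.8, -0.6]
grip_width: 0.051
```

```bash
python3 - <<'E'
from tg import *
from meas import *
o=status.get_obs();print(o['clock'],o['joints'].round(2),o['grip_width'],o['qvel'].round(2))
g=np.load('gS.npy');p=place(g,SHORT_T,SP);c=cur();seg(c,p,1)
To=c@np.linalg.inv(g)@SHORT_T
f=grab('wrist');cv2.imwrite('pics/w8.png',f['frame']);
W=cloud(f);B=component(W,f['frame'],To[:2,3],.09,To[2,3]-.02,To[2,3]+.075)
q,_,rms,_=fitpose(SHORT,B,To,[(0,0,0)],free6=True);print(q.round(4),rms,len(B))
E
```

```text
25.0 [-0.03  0.56  0.6   1.77 -0.17  1.03  2.56] 0.05099792383091404 [-0.02 -0.01 -0.02  0.01 -0.02 -0.   -0.02]
6 rows: tx -0.00 ty 0.01 tz -0.84 rx 0.01 ry 0.00 rz -0.00
[ 0.0003 -0.0002 -0.0031 -0.0002 -0.0011  0.0003] 0.0005934366241874767 24200
```

View pics/w8.png

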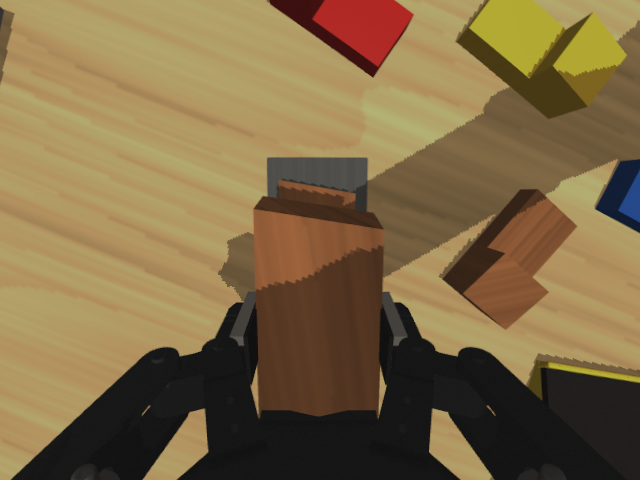

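Short wedge is held in line above the long one, which shows at (315,190). Lowering.

Request:
{"method": "drive_tool", "body": {"commands": [{"tx": 0,"ty": 0.01,"tz": -0.9,"rx": 0.01,"ry": 0,"rz": 0,"grip": 1},{"tx": 0,"ty": 0.01,"tz": -0.9,"rx": 0.01,"ry": 0,"rz": 0,"grip": 1},{"tx": 0,"ty": 0.01,"tz": -0.9,"rx": 0.01,"ry": 0,"rz": 0,"grip": 1},{"tx": 0,"ty": 0.01,"tz": -0.9,"rx": 0.01,"ry": 0,"rz": 0,"grip": 1},{"tx": 0,"ty": 0.01,"tz": -0.75,"rx": 0.01,"ry": 0,"rz": 0,"grip": 1},{"tx": 0,"ty": 0,"tz": 0,"rx": 0,"ry": 0,"rz": 0,"grip": 1},{"tx": 0,"ty": 0,"tz": 0,"rx": 0,"ry": 0,"rz": 0,"grip": 1}]}}

```text
clock: 25.92
tcp_pos: [0.4988, -0.3235, 0.0675]
orientation: [0.558, -2.894, 0.049]
contact_force: [-0.4, 0.3, -2.4]
grip_width: 0.0509
```

```bash
python3 - <<'E'
from tg import *
o=status.get_obs();print(o['clock'],o['contact_force'].round(1))
g=np.load('gS.npy');p=place(g,SHORT_T,SP);c=cur();seg(c,p,1)
E
```

```text
25.925 [-0.4  0.3 -2.4]
1 rows: tx -0.05 ty -0.03 tz -0.65 rx -0.01 ry 0.02 rz -0.02
```

Request:
{"method": "drive_tool", "body": {"commands": [{"tx": -0.05,"ty": -0.03,"tz": -0.3,"rx": -0.01,"ry": 0.02,"rz": -0.02,"grip": 1},{"tx": 0,"ty": 0,"tz": -0.2,"rx": 0,"ry": 0,"rz": 0,"grip": 1},{"tx": 0,"ty": 0,"tz": -0.08,"rx": 0,"ry": 0,"rz": 0,"grip": 1},{"tx": 0,"ty": 0,"tz": 0,"rx": 0,"ry": 0,"rz": 0,"grip": 1}]}}

```text
clock: 26.42
tcp_pos: [0.4975, -0.3237, 0.0555]
orientation: [0.554, -2.891, 0.049]
contact_force: [0.8, 0.4, -1.1]
grip_width: 0.051
```

```bash
python3 - <<'E'
from tg import *
o=status.get_obs();print(o['clock'],o['contact_force'].round(1))
g=np.load('gS.npy');p=place(g,SHORT_T,SP);c=cur();seg(c,p,1)
E
```

```text
26.425 [ 0.8  0.4 -1.1]
1 rows: tx 0.02 ty -0.02 tz -0.05 rx -0.01 ry -0.01 rz -0.01
```

Request:
{"method": "drive_tool", "body": {"commands": [{"tx": 0.02,"ty": -0.02,"tz": -0.07,"rx": -0.01,"ry": -0.01,"rz": 0,"grip": 1},{"tx": 0,"ty": 0,"tz": 0,"rx": 0,"ry": 0,"rz": 0,"grip": 1}]}}

```text
clock: 26.68
tcp_pos: [0.498, -0.3241, 0.0549]
orientation: [0.554, -2.893, 0.051]
contact_force: [-1.8, 1.6, 5.2]
grip_width: 0.0512
```

Request:
{"method": "drive_tool", "body": {"commands": [{"tx": 0,"ty": 0,"tz": -0.02,"rx": 0,"ry": 0,"rz": 0,"grip": 1},{"tx": 0,"ty": 0,"tz": 0,"rx": 0,"ry": 0,"rz": 0,"grip": -1},{"tx": 0,"ty": 0,"tz": 0,"rx": 0,"ry": 0,"rz": 0,"grip": -1},{"tx": 0,"ty": 0,"tz": 0,"rx": 0,"ry": 0,"rz": 0,"grip": -1},{"tx": 0.09,"ty": 0.04,"tz": 0.5,"rx": 0,"ry": 0,"rz": 0,"grip": -1},{"tx": 0.18,"ty": 0.07,"tz": 0.98,"rx": 0,"ry": 0,"rz": 0,"grip": -1},{"tx": 0.18,"ty": 0.07,"tz": 0.98,"rx": 0,"ry": 0,"rz": 0,"grip": -1},{"tx": 0.18,"ty": 0.07,"tz": 0.98,"rx": 0,"ry": 0,"rz": 0,"grip": -1},{"tx": 0.18,"ty": 0.07,"tz": 0.98,"rx": 0,"ry": 0,"rz": 0,"grip": -1},{"tx": 0.18,"ty": 0.07,"tz": 0.98,"rx": 0,"ry": 0,"rz": 0,"grip": -1}]}}

```text
clock: 27.92
tcp_pos: [0.518, -0.3164, 0.1631]
orientation: [0.554, -2.893, 0.052]
contact_force: [0.0, -0.2, -0.0]
grip_width: 0.0852
```

```bash
python3 - <<'E'
from tg import *
from meas import *
grab('wrist')
o=status.get_obs();print(o['clock'],o['joints'].round(2),o['tcp_pos'].round(3))
f=grab('wrist');cv2.imwrite('pics/w9.png',f['frame']);W=cloud(f)
m=(np.hypot(W[...,0]-SP[0,3],W[...,1]-SP[1,3])<.09)&brown(f['frame'])&(W[...,2]>.05)
def fs(W,fr):
    B=component(W,fr,SP[:2,3],.09,.062,.13)
    q,_,rms,_=fitpose(SHORT,B,SP,[(0,0,0)],free6=True);print('short',(q[[0,1,3]]*1000).round(1),np.degrees(q[[2,4,5]]).round(2),rms.round(5),len(B))
    B=component(W,fr,PL[:2,3],.09,.008,.13)
    # joint: both
    T=B[B[:,2]>.072]
    if len(T)>100:
        mm,n,k=plane(T);print('top plane',mm.round(4),n.round(4),k)
fs(W,f['frame'])
for n in('scene','side'):
    f=grab(n);fs(cloud(f),f['frame']);cv2.imwrite(f'pics/{n}9.png',f['frame'])
E
```

```text
27.975 [-0.05  0.57  0.6   1.72 -0.18  1.07  2.54] [ 0.52  -0.317  0.166]
short [ 0.1 -0.4  0.2] [-0.47 -0.21  0.02] 0.00063 8453
top plane [ 0.4992 -0.3239  0.0785] [-1.6e-03 -1.0e-04  1.0e+00] 8477
short [-0.  -1.5 -0.9] [-0.43 -0.12  0.2 ] 0.00111 917
top plane [ 0.5055 -0.3259  0.0773] [ 0.0033 -0.0135  0.9999] 800
short [-3.3 -2.  -0.8] [ 0.28  0.63 -0.23] 0.00125 385
top plane [ 0.4976 -0.3143  0.0763] [-0.0158  0.0486  0.9987] 311
```

View pics/w9.png

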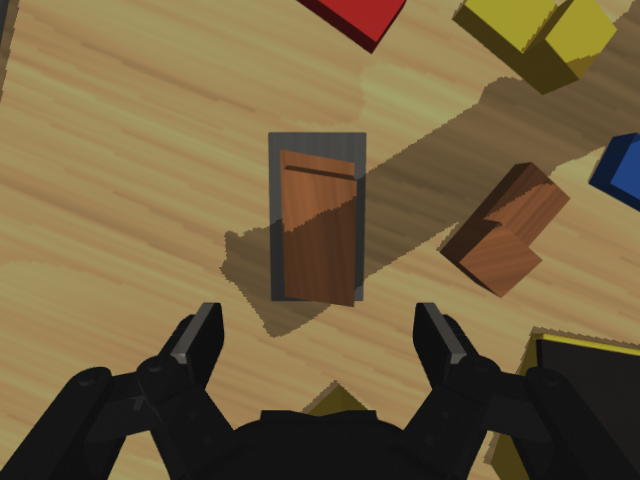

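View pics/side9.png

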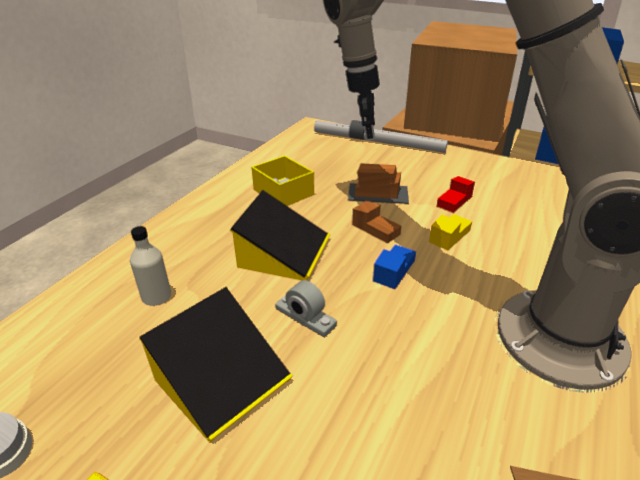

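Side picture: the two wedges are stacked level on the plate at (378,183). Next is the brown block at wrist (505,230); red, yellow and blue are elsewhere.

```bash
python3 - <<'E'
from tg import *
from meas import *
f=grab('wrist');T=block(cloud(f),f['frame'],(.45,-.165))
x,y=320,0
cv2.imwrite('pics/c10.png',cv2.resize(f['frame'][130:330,400:640],None,fx=2.5,fy=2.5))
T[2,3]=0;np.save('BT.npy',T)
g=grasp(T,.004,.006,72);pre=g.copy();pre[2,3]+=.10
up=cur();up[2,3]=max(up[2,3],.18)
seg(cur(),pre);seg(pre,g);print(wr(g),g.round(3))
E
```

```text
costs ['0.00030/342', '0.00030/342', '0.00030/342', '0.00030/342']
  rms 0.00066 h 0.0004 pos [ 4.442e-01 -1.685e-01  4.000e-04] x [ 0.9532 -0.3022  0.    ] yaw -17.59 z [0. 0. 1.] 7944
8 rows: tx -0.43 ty 0.92 tz -0.35 rx 0.00 ry -0.18 rz -0.61
5 rows: tx 0.00 ty 0.00 tz -1.00 rx 0.00 ry 0.00 rz 0.00
r 0.48 j2 0.52 j4 2.16 bend 0.47 [[-0.953  0.302 -0.     0.448]
 [ 0.302  0.953 -0.    -0.17 ]
 [ 0.     0.    -1.     0.006]
 [ 0.     0.     0.     1.   ]]
```

View pics/c10.png

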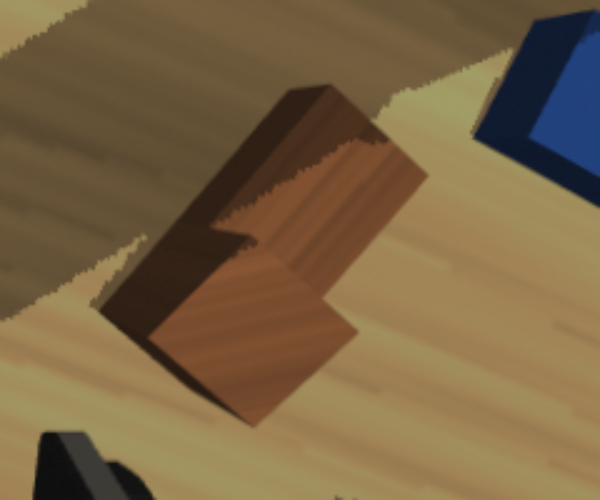

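```bash
python3 - <<'E'
from tg import *
T=np.load('BT.npy')
for n in('w2.npz','scene0.npz','side0.npz'):
    W=np.load(n)['W'].reshape(-1,3);W=W[(W[:,2]>.008)&(W[:,2]<.11)]
    q=(W-T[:3,3])@T[:3,:3]
    m=(np.abs(q[:,0]-.004)<.06)&(np.abs(q[:,1])<.10)&(np.abs(q[:,1])>.03)
    print(n,m.sum(),np.round(q[m][::max(1,m.sum()//8)],3).tolist())
E
```

```text
w2.npz 0 []
scene0.npz 0 []
side0.npz 6 [[0.014, 0.031, 0.041], [-0.001, 0.032, 0.048], [0.042, 0.03, 0.019], [-0.003, 0.03, 0.015], [-0.008, 0.03, 0.017], [-0.036, 0.03, 0.011]]
```

Request:
{"method": "drive_tool", "body": {"commands": [{"tx": -0.43,"ty": 0.92,"tz": -0.2,"rx": 0,"ry": -0.18,"rz": -0.61,"grip": -1},{"tx": -0.43,"ty": 0.92,"tz": -0.35,"rx": 0,"ry": -0.18,"rz": -0.61,"grip": -1},{"tx": -0.43,"ty": 0.92,"tz": -0.35,"rx": 0,"ry": -0.18,"rz": -0.61,"grip": -1},{"tx": -0.43,"ty": 0.92,"tz": -0.35,"rx": 0,"ry": -0.18,"rz": -0.61,"grip": -1},{"tx": -0.43,"ty": 0.92,"tz": -0.35,"rx": 0,"ry": -0.18,"rz": -0.61,"grip": -1},{"tx": -0.43,"ty": 0.92,"tz": -0.35,"rx": 0,"ry": -0.18,"rz": -0.61,"grip": -1},{"tx": -0.43,"ty": 0.92,"tz": -0.35,"rx": 0,"ry": -0.18,"rz": -0.61,"grip": -1},{"tx": -0.43,"ty": 0.92,"tz": -0.35,"rx": 0,"ry": -0.18,"rz": -0.61,"grip": -1},{"tx": 0,"ty": 0,"tz": 0,"rx": 0,"ry": 0,"rz": 0,"grip": -1}]}}

```text
clock: 29.3
tcp_pos: [0.4469, -0.1677, 0.1076]
orientation: [-0.475, -3.099, 0.005]
contact_force: [0.2, -0.5, -0.1]
grip_width: 0.0852
```

```bash
python3 - <<'E'
from tg import *
from meas import *
grab('wrist')
o=status.get_obs();print(o['clock'],o['joints'].round(2),o['qvel'].round(2))
f=grab('wrist');T=block(cloud(f),f['frame'],(.45,-.165));T[2,3]=0;np.save('BT.npy',T)
g=grasp(T,.004,.006,72);seg(cur(),g)
E
```

```text
29.35 [-0.35  0.41  0.71  2.16 -0.4   0.71  1.9 ] [ 0.02  0.    0.01 -0.04  0.    0.    0.01]
costs ['0.00022/343', '0.00022/343', '0.00022/342', '0.00022/342']
  rms 0.00056 h 0.0003 pos [ 4.437e-01 -1.697e-01  3.000e-04] x [ 0.9541 -0.2996  0.    ] yaw -17.43 z [0. 0. 1.] 11372
6 rows: tx -0.01 ty -0.01 tz -0.86 rx 0.00 ry -0.00 rz -0.00
```

Request:
{"method": "drive_tool", "body": {"commands": [{"tx": -0.01,"ty": -0.02,"tz": -0.9,"rx": 0,"ry": 0,"rz": 0,"grip": -1},{"tx": -0.01,"ty": -0.02,"tz": -0.9,"rx": 0,"ry": 0,"rz": 0,"grip": -1},{"tx": -0.01,"ty": -0.02,"tz": -0.9,"rx": 0,"ry": 0,"rz": 0,"grip": -1},{"tx": -0.01,"ty": -0.02,"tz": -0.9,"rx": 0,"ry": 0,"rz": 0,"grip": -1},{"tx": -0.01,"ty": -0.02,"tz": -0.9,"rx": 0,"ry": 0,"rz": 0,"grip": -1},{"tx": 0,"ty": 0,"tz": -0.5,"rx": 0,"ry": 0,"rz": 0,"grip": -1},{"tx": 0,"ty": 0,"tz": 0,"rx": 0,"ry": 0,"rz": 0,"grip": -1}]}}

```text
clock: 30.28
tcp_pos: [0.4475, -0.1711, 0.0081]
orientation: [-0.478, -3.101, 0.006]
contact_force: [-0.2, 0.7, 0.2]
grip_width: 0.0855
```

```bash
python3 - <<'E'
from tg import *
T=np.load('BT.npy');g=grasp(T,.004,.006,72);seg(cur(),g,1);print(status.get_obs()['contact_force'],cur()[:3,2])
E
```

```text
1 rows: tx 0.00 ty 0.01 tz -0.11 rx 0.02 ry -0.03 rz 0.01
[-0.19758589  0.73580475  0.22999522] [-0.00427743 -0.00328797 -0.99998545]
```

Request:
{"method": "drive_tool", "body": {"commands": [{"tx": 0,"ty": 0,"tz": 0,"rx": 0.02,"ry": -0.03,"rz": 0,"grip": 1},{"tx": 0,"ty": 0,"tz": 0,"rx": 0,"ry": 0,"rz": 0,"grip": 1},{"tx": 0,"ty": 0,"tz": 0,"rx": 0,"ry": 0,"rz": 0,"grip": 1},{"tx": 0,"ty": 0,"tz": 0,"rx": 0,"ry": 0,"rz": 0,"grip": 1},{"tx": 0,"ty": 0,"tz": 0,"rx": 0,"ry": 0,"rz": 0,"grip": 1}], "grip_force": 60}}

```text
clock: 30.9
tcp_pos: [0.4485, -0.1711, 0.0096]
orientation: [0.478, 3.102, -0.0]
contact_force: [-1.4, 0.6, 5.0]
grip_width: 0.0493
```

```bash
cat >> tg.py <<'E'
BP=ob(LA[:3,3]+[0,0,.0725]+.0005*X,-X,[0,0,1])   # top z = .0785
E
python3 - <<'E'
from tg import *
o=status.get_obs();print(o['clock'],o['contact_force'].round(1),o['grip_width'])
g=cur();np.save('gB.npy',g);T=np.load('BT.npy')
p=place(g,T,BP);print(BP[:3,3],p.round(3),wr(p))
up=g.copy();up[2,3]+=.16;hov=p.copy();hov[2,3]=up[2,3]
d=R.from_matrix(hov[:3,:3]@up[:3,:3].T).as_rotvec(degrees=True);print(d);seg(up,hov)
E
```

```text
30.9 [-1.4  0.6  5. ] 0.049262546303339594
[ 0.49557873 -0.3269127   0.0785    ] [[ 0.93   0.367 -0.002  0.491]
 [ 0.367 -0.93  -0.001 -0.329]
 [-0.003  0.    -1.     0.088]
 [ 0.     0.     0.     1.   ]] r 0.59 j2 0.51 j4 1.87 bend 0.76
[-1.15003026e-18  1.37035520e-17 -1.40967861e+02]
18 rows: tx 0.12 ty -0.44 tz 0.00 rx -0.00 ry 0.00 rz -0.98
```

Request:
{"method": "drive_tool", "body": {"commands": [{"tx": 0,"ty": 0,"tz": 0.9,"rx": 0,"ry": 0,"rz": 0,"grip": 1},{"tx": 0,"ty": 0,"tz": 0.9,"rx": 0,"ry": 0,"rz": 0,"grip": 1},{"tx": 0,"ty": 0,"tz": 0.9,"rx": 0,"ry": 0,"rz": 0,"grip": 1},{"tx": 0,"ty": 0,"tz": 0.9,"rx": 0,"ry": 0,"rz": 0,"grip": 1},{"tx": 0,"ty": 0,"tz": 0.9,"rx": 0,"ry": 0,"rz": 0,"grip": 1},{"tx": 0,"ty": 0,"tz": 0.9,"rx": 0,"ry": 0,"rz": 0,"grip": 1},{"tx": 0,"ty": 0,"tz": 0.9,"rx": 0,"ry": 0,"rz": 0,"grip": 1},{"tx": 0,"ty": 0,"tz": 0.9,"rx": 0,"ry": 0,"rz": 0,"grip": 1}]}}

```text
clock: 31.9
tcp_pos: [0.4478, -0.1711, 0.1539]
orientation: [0.478, 3.104, -0.001]
contact_force: [0.7, 0.2, -1.5]
grip_width: 0.0492
```

Request:
{"method": "drive_tool", "body": {"commands": [{"tx": 0.12,"ty": -0.44,"tz": 0,"rx": 0,"ry": 0,"rz": -0.98,"grip": 1},{"tx": 0.12,"ty": -0.44,"tz": 0,"rx": 0,"ry": 0,"rz": -0.98,"grip": 1},{"tx": 0.12,"ty": -0.44,"tz": 0,"rx": 0,"ry": 0,"rz": -0.98,"grip": 1},{"tx": 0.12,"ty": -0.44,"tz": 0,"rx": 0,"ry": 0,"rz": -0.98,"grip": 1},{"tx": 0.12,"ty": -0.44,"tz": 0,"rx": 0,"ry": 0,"rz": -0.98,"grip": 1},{"tx": 0.12,"ty": -0.44,"tz": 0,"rx": 0,"ry": 0,"rz": -0.98,"grip": 1},{"tx": 0.12,"ty": -0.44,"tz": 0,"rx": 0,"ry": 0,"rz": -0.98,"grip": 1},{"tx": 0.12,"ty": -0.44,"tz": 0,"rx": 0,"ry": 0,"rz": -0.98,"grip": 1},{"tx": 0.12,"ty": -0.44,"tz": 0,"rx": 0,"ry": 0,"rz": -0.98,"grip": 1}]}}

```text
clock: 33.02
tcp_pos: [0.4696, -0.2503, 0.1534]
orientation: [2.188, 2.254, -0.001]
contact_force: [0.4, 0.0, -1.2]
grip_width: 0.0495
```

```bash
python3 - <<'E'
from tg import *
o=status.get_obs();print(o['clock'],o['joints'].round(2),o['grip_width'])
g=np.load('gB.npy');T=np.load('BT.npy');p=place(g,T,BP);p[2,3]=.155;seg(cur(),p)
E
```

```text
33.025 [-0.41  0.55  1.06  2.02 -0.6   0.93  1.  ] 0.04951695998242997
9 rows: tx 0.12 ty -0.44 tz 0.01 rx -0.00 ry 0.00 rz -0.97
```

Request:
{"method": "drive_tool", "body": {"commands": [{"tx": 0.12,"ty": -0.44,"tz": 0,"rx": 0,"ry": 0,"rz": -0.97,"grip": 1},{"tx": 0.12,"ty": -0.44,"tz": 0,"rx": 0,"ry": 0,"rz": -0.97,"grip": 1},{"tx": 0.12,"ty": -0.44,"tz": 0,"rx": 0,"ry": 0,"rz": -0.97,"grip": 1},{"tx": 0.12,"ty": -0.44,"tz": 0,"rx": 0,"ry": 0,"rz": -0.97,"grip": 1},{"tx": 0.12,"ty": -0.44,"tz": 0,"rx": 0,"ry": 0,"rz": -0.97,"grip": 1},{"tx": 0.12,"ty": -0.44,"tz": 0,"rx": 0,"ry": 0,"rz": -0.97,"grip": 1},{"tx": 0.12,"ty": -0.44,"tz": 0,"rx": 0,"ry": 0,"rz": -0.97,"grip": 1},{"tx": 0.12,"ty": -0.44,"tz": 0,"rx": 0,"ry": 0,"rz": -0.97,"grip": 1},{"tx": 0.12,"ty": -0.44,"tz": 0,"rx": 0,"ry": 0,"rz": -0.97,"grip": 1},{"tx": 0,"ty": 0,"tz": 0,"rx": 0,"ry": 0,"rz": 0,"grip": 1}]}}

```text
clock: 34.28
tcp_pos: [0.4912, -0.3296, 0.1531]
orientation: [3.083, 0.604, -0.003]
contact_force: [-0.3, -0.1, -2.0]
grip_width: 0.0497
```

```bash
python3 - <<'E'
from tg import *
from meas import *
grab('wrist')
o=status.get_obs();print(o['clock'],o['joints'].round(2),o['qvel'].round(2))
g=np.load('gB.npy');T=np.load('BT.npy');p=place(g,T,BP);c=cur();seg(c,p,1)
To=c@np.linalg.inv(g)@T
f=grab('wrist');cv2.imwrite('pics/w11.png',f['frame'])
B=component(cloud(f),f['frame'],To[:2,3],.09,To[2,3]-.02,To[2,3]+.08)
q,_,rms,_=fitpose(BLOCK,B,To,[(0,0,0)],free6=True);print(q.round(4),rms,len(B))
E
```

```text
34.325 [-0.33  0.83  1.27  1.88 -0.88  1.14  0.1 ] [-0.01 -0.01 -0.01  0.01 -0.   -0.    0.01]
4 rows: tx -0.00 ty 0.01 tz -0.81 rx -0.00 ry 0.00 rz -0.02
[ 0.0008 -0.001  -0.0081  0.0002  0.0007 -0.0004] 0.0005052751288463416 30542
```

View pics/w11.png

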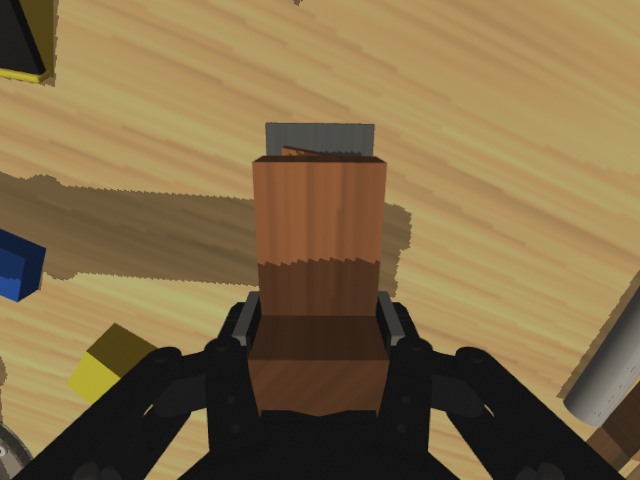

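Request:
{"method": "drive_tool", "body": {"commands": [{"tx": 0.02,"ty": 0,"tz": -0.75,"rx": 0,"ry": 0,"rz": 0,"grip": 1},{"tx": 0.02,"ty": 0,"tz": -0.75,"rx": 0,"ry": 0,"rz": 0,"grip": 1},{"tx": 0.01,"ty": 0,"tz": -0.75,"rx": 0,"ry": 0,"rz": 0,"grip": 1},{"tx": 0,"ty": 0,"tz": -0.5,"rx": 0,"ry": 0,"rz": 0,"grip": 1},{"tx": 0,"ty": 0,"tz": 0,"rx": 0,"ry": 0,"rz": 0,"grip": 1},{"tx": 0,"ty": 0,"tz": 0,"rx": 0,"ry": 0,"rz": 0,"grip": 1}]}}

```text
clock: 35.12
tcp_pos: [0.4922, -0.3299, 0.0981]
orientation: [3.083, 0.602, -0.002]
contact_force: [-0.3, -0.7, -0.6]
grip_width: 0.0494
```

```bash
python3 - <<'E'
from tg import *
o=status.get_obs();print(o['clock'],o['joints'].round(2),o['contact_force'].round(1))
g=np.load('gB.npy');T=np.load('BT.npy');p=place(g,T,BP);c=cur();seg(c,p,1)
E
```

```text
35.125 [-0.29  0.88  1.19  1.92 -0.96  1.07  0.15] [-0.3 -0.7 -0.6]
1 rows: tx -0.06 ty 0.06 tz -0.50 rx -0.00 ry 0.01 rz -0.07
```

Request:
{"method": "drive_tool", "body": {"commands": [{"tx": 0,"ty": 0.03,"tz": -0.25,"rx": 0,"ry": 0,"rz": 0,"grip": 1},{"tx": 0,"ty": 0,"tz": -0.15,"rx": 0,"ry": 0,"rz": 0,"grip": 1},{"tx": 0,"ty": 0,"tz": -0.06,"rx": 0,"ry": 0,"rz": 0,"grip": 1},{"tx": 0,"ty": 0,"tz": 0,"rx": 0,"ry": 0,"rz": 0,"grip": 1}]}}

```text
clock: 35.62
tcp_pos: [0.4921, -0.3289, 0.0885]
orientation: [-3.083, -0.602, 0.002]
contact_force: [-0.7, 0.1, -1.7]
grip_width: 0.0494
```

Request:
{"method": "drive_tool", "body": {"commands": [{"tx": 0,"ty": 0,"tz": -0.05,"rx": 0,"ry": 0,"rz": 0,"grip": 1},{"tx": 0,"ty": 0,"tz": 0,"rx": 0,"ry": 0,"rz": 0,"grip": 1}]}}

```text
clock: 35.88
tcp_pos: [0.4923, -0.3291, 0.0879]
orientation: [3.083, 0.602, -0.002]
contact_force: [-0.4, 0.1, 2.1]
grip_width: 0.0493
```

Request:
{"method": "drive_tool", "body": {"commands": [{"tx": 0,"ty": 0,"tz": -0.02,"rx": 0,"ry": 0,"rz": 0,"grip": 1},{"tx": 0,"ty": 0,"tz": 0,"rx": 0,"ry": 0,"rz": 0,"grip": -1},{"tx": 0,"ty": 0,"tz": 0,"rx": 0,"ry": 0,"rz": 0,"grip": -1},{"tx": 0,"ty": 0,"tz": 0,"rx": 0,"ry": 0,"rz": 0,"grip": -1},{"tx": 0,"ty": 0,"tz": 0.4,"rx": 0,"ry": 0,"rz": 0,"grip": -1},{"tx": 0,"ty": 0,"tz": 0.9,"rx": 0,"ry": 0,"rz": 0,"grip": -1},{"tx": 0,"ty": 0,"tz": 0.9,"rx": 0,"ry": 0,"rz": 0,"grip": -1},{"tx": 0,"ty": 0,"tz": 0.9,"rx": 0,"ry": 0,"rz": 0,"grip": -1},{"tx": 0,"ty": 0,"tz": 0.9,"rx": 0,"ry": 0,"rz": 0,"grip": -1},{"tx": 0,"ty": 0,"tz": 0.9,"rx": 0,"ry": 0,"rz": 0,"grip": -1}]}}

```text
clock: 37.12
tcp_pos: [0.4922, -0.3289, 0.1866]
orientation: [3.083, 0.602, -0.002]
contact_force: [0.2, 0.6, -0.6]
grip_width: 0.0855
```

Request:
{"method": "drive_tool", "body": {"commands": [{"tx": 0,"ty": 0.5,"tz": 0.9,"rx": 0,"ry": 0,"rz": 0,"grip": -1},{"tx": 0,"ty": 0.5,"tz": 0.9,"rx": 0,"ry": 0,"rz": 0,"grip": -1},{"tx": 0,"ty": 0.5,"tz": 0,"rx": 0,"ry": 0,"rz": 0,"grip": -1},{"tx": 0,"ty": 0,"tz": 0,"rx": 0,"ry": 0,"rz": 0,"grip": -1}]}}

```text
clock: 37.62
tcp_pos: [0.4925, -0.2973, 0.2206]
orientation: [-3.081, -0.605, 0.002]
contact_force: [-0.7, -0.2, -0.2]
grip_width: 0.0854
```

```bash
python3 - <<'E'
from tg import *
from meas import *
grab('wrist')
o=status.get_obs();print(o['clock'],o['tcp_pos'].round(3),o['qvel'].round(2))
for n in('wrist','scene','side'):
    f=grab(n);cv2.imwrite(f'pics/{n}12.png',f['frame']);W=cloud(f);fr=f['frame']
    for nm,H,P,lo,hi in[('block',BLOCK,BP,.080,.15),('short',SHORT,SP,.062,.0765),('long',LONG,PL,.008,.035)]:
        try:
            B=component(W,fr,P[:2,3],.09,lo,hi);q,_,rms,_=fitpose(H,B,P,[(0,0,0)],free6=True)
            print(n,nm,(q[[0,1,3]]*1000).round(1),np.degrees(q[[2,4,5]]).round(2),rms.round(5),len(B))
        except Exception as e: print(n,nm,e)
    if n=='wrist': plate2(f)
E
```

```text
37.675 [ 0.492 -0.298  0.221] [ 0.02  0.01  0.   -0.    0.    0.    0.  ]
wrist block [-0.4 -0.8 -0. ] [ 0.01  0.05 -0.04] 0.00061 8553
wrist short [0. 0. 0.] [0. 0. 0.] nan 0
wrist long [  8.2  15.1 -20.2] [ -5.4   19.56 -15.85] 0.00045 21
plate rect ((493.3664245605469, -328.22784423828125), (159.06112670898438, 88.87703704833984), 21.44538116455078)
scene block [ 0.2  0.6 -0.8] [-0.26 -0.41  0.21] 0.00097 1197
scene short [ 1.  -8.8  5. ] [  3.01 -17.08   0.93] 0.00073 70
scene long [ 1.2 -1.2 -3.3] [-0.22  1.32 -2.22] 0.00102 230
side block [-0.9  0.6 -1.5] [ 0.02  0.92 -0.2 ] 0.00157 603
side short [10.6  9.5  9.3] [-6.34 29.02 -2.98] 0.00162 69
side long [-1.4 -0.6  6.6] [-0.72 -3.21  5.2 ] 0.00194 256
  return _methods._mean(a, axis=axis, dtype=dtype,
  ret = ret.dtype.type(ret / rcount)
```

View pics/scene12.png

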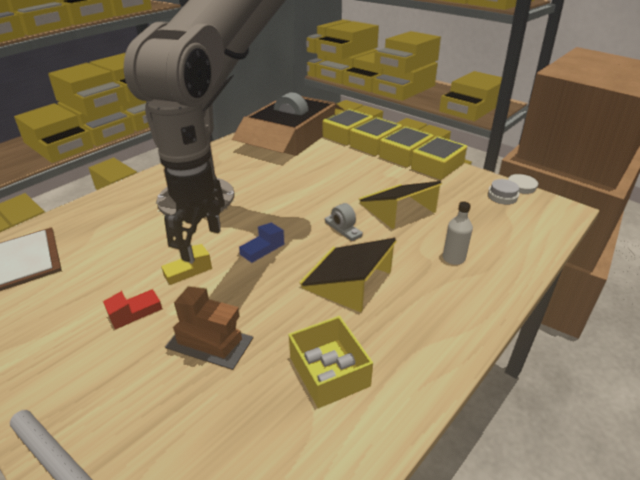

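View pics/wrist12.png

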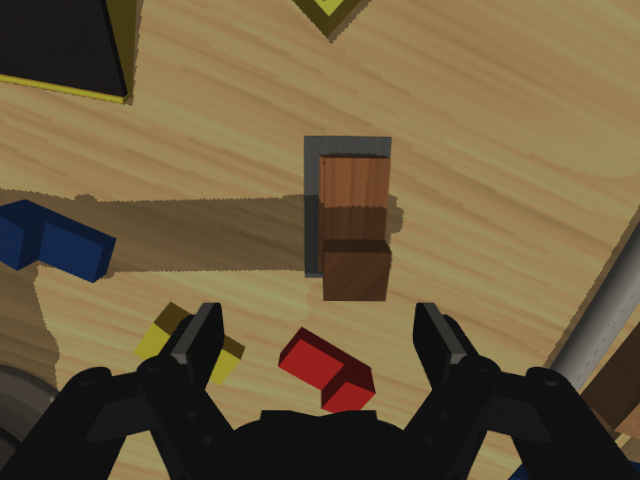

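View pics/side12.png

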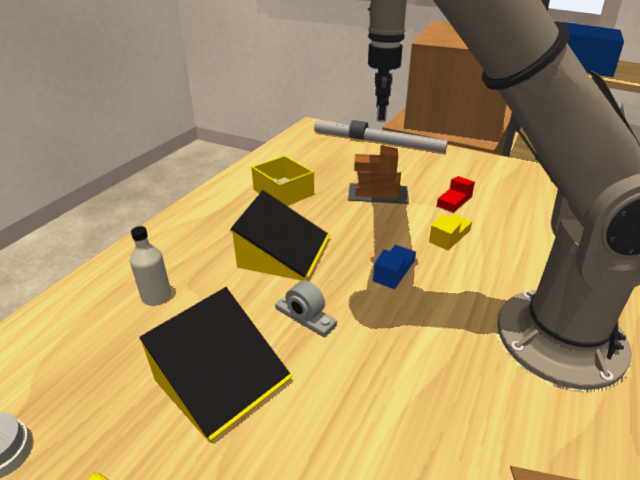

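The pile stands with the block within 1 mm and upright. The bin (330,359), housing (344,219) and bottle (458,236) are at their starting pixels in the scene view, and the gripper is clear. Handing in.

```bash
python3 -c "
from bench import workorder
print(workorder.hand_in())"
```

```text
the job is handed in; nothing more can be done
None
```

The pile is built and handed in at about 38 s of the 72 s allowed. It runs long wedge on the plate, short wedge reversed on top, then the brown stepped block. The gripper is open and clear, about 7 cm above it.

**Checks on the wrist camera:**
- **Long wedge:** after placing, it lay within about 1 mm and 0.1° of the target on the plate.
- **Short wedge:** after placing, it lay within 0.5 mm and 0.5° of its target. The pile top was level to about 0.1° at z = 78.5 mm.
- **Stepped block:** at the end, its balance point was within 1 mm of the middle of the pile, and it stood upright within 0.1°.
- **Plate:** its last measured centre was about 1 mm from the one I worked to.
- **Bin, housing and bottle:** judged by eye in the scene picture, they sit where they started. I didn't measure them.

**Checks that disagreed or failed:**
- The scene and side cameras mostly agreed to 1–2 mm. The side view was up to about 3 mm off on the short wedge.
- The side view also read the block tilted by 0.9° (scene: up to 0.4°), which I put down to coarser depth.
- The final recheck of the two wedges under the block gave no usable result, because too little of them showed. Their figures above are from before the block went on.

**During the job:**
- My first move calls were refused for incomplete rows, with no effect.
- A straight-on grasp of the long wedge brought the sixth joint close to its limit. I gripped that wedge with the tool pitched 25° about the jaw axis instead.

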